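# Fetch the stone cast from behind the powder jars

### The arm

A 6-joint arm with a two-finger parallel gripper is mounted at the origin on the work surface. World frame = base frame: x ahead of the robot, y to its left, z up, the work surface at z = 0. Lengths are in m, angles in rad, forces in N, time in s.
With the tool pointing down it reaches from about 0.375 to 0.975 m from the base axis. Payload 3.8 kg.
Tool frame: the origin (TCP) lies on the mounting face of the last link; the fingertips stand 173 mm ahead of it and the grasp point (between the pads) lies 155 mm ahead of it (bot.hold_point_z is the distance from the TCP to the grasp point, in m); z points along the fingers, y is the line along which they close (so a half turn about z gives the same grasp; the last joint's range is limited). The gripper opens to 85 mm and grips with 20 to 120 N. Pads are 22 mm wide; open, the fingers measure 114 mm over their backs; the gripper's body (76 mm by 85 mm) begins 54 mm behind the grasp point. The pads swing forward as they close: fully open they stand 13 mm farther back than shut.
Start: joints at [1.256, 0.264, 1.604, -0, 1.274, -0.037], TCP at [0.185, 0.649, 0.405] pointing down, gripper open.
Joint ranges: [-2.63, 2.63], [-0.94, 2.18], [0.31, 2.57], [-1.31, 4.45], [0, 2.66], [-2.55, 2.55]. Speed limits (rad/s): [2.57, 2.57, 3.14, 3.14, 3.14, 3.14].

### API

Orientations are given as a rotation vector (axis times angle).
In Python, from workcell import bot, optics gives the robot as it stands.
- The arm moves only by the shell command python3 -m jog 'ROWS' [OPENING] [FORCE]. ROWS is JSON, a list of rows, each an object of numbers: "dx", "dy", "dz": the shift along the tool's x, y, z in mm; "ax", "ay", "az": the turn, a rotation vector about the tool's x, y, z in degrees. A call has 1 to 20 rows; each row shifts and turns the commanded pose from where the row before left it, along the tool's axes as they then stand; what a row does not reach is not made up. A row lasts 1/12 s, in which the tool goes at most 41.7 mm and 7.16 degrees, less where a joint would pass 70% of its speed; a pose out of reach is approached as far as the arm can. A call with a gripper value outside its range is refused whole. OPENING is the opening, from 0 (shut) to 1 (fully open), set as the call begins (- or left out, the last holds). The fingers move at their own pace and stop on an object; FORCE is the grip in N (left out, the last holds). Time passes only in rows, so rows that do not move let the fingers close. It gives the time, the measured TCP pose, the force, the opening and the grip force at its end, in the units of the state.
- bot.read_state(): the state, without advancing time (a new reading comes with each control period).
- optics.read_camera(name): name is "scene" or "top"; returns a dict with "img" (420x560x3 uint8, red, green, blue), "vertical_fov" (degrees; the focal length in pixels is half the picture's height over the tangent of half this angle, whatever the lens; pixels are square), "cx", "cy" (the principal point, pixels), "k1" (the pictures are not rectified: a ray, as slopes to the right and down, at radius r is drawn at 1 + k1 r^2 times it, then the intrinsics apply), "R" (3x3) and "t" (3): a world point X has camera coordinates R X + t. Camera axes: x right, y down, z forward; pixel columns grow to the right and rows downward; lengths in m; the calibration is good to about 2 mm. A picture is of the moment at which its call begins. There is no depth.
- bot.finish_job(): hands the job in; it is judged then, once.
The state is a dict: "time": time; "q": joint angles; "joint_vel": joint speeds; "joint_torque": joint torques, N m; "tool_pos": TCP position; "tcp_rot": TCP orientation; "wrist_force": force on the tool from outside, world axes, zero at the start; "torque": the same for the moment, N m; "width": opening from 0.0 (shut) to 1.0 (fully open); "grip_force": force on a finger pad.
Only numpy, scipy, OpenCV 4.12 (cv2) and the standard library are available. Lean on these libraries where they do the work, as an engineer would, in place of code of your own. Each camera call takes 0.05 s, during which the arm holds its last target. There are 200 camera calls.

### The job

First move the three powder jars, one by one, out of the way to stand upright in the aluminium side tray, leaving the stone cast where it is; then fetch the cast and set it teeth up inside the white ring of the work mat, in the middle. Only then put each jar back, upright and in the middle of the coaster that has the colour of its cap, and leave everything released. Do not shift or knock over the tumbler of brushes.

Things in the scene. Friction and masses are not known exactly. Their poses are not given: they have to be found in the camera images.
- jar_red: loose powder jar, upright straight cylinder 32 mm across and 80 mm high, about 90 g: amber body with paper band, top 26 mm is a red screw cap (closed, does not turn). At the start it stands on the red coaster, within about 2 mm of its middle. Origin: centre of its underside; z up
- jar_blue: loose powder jar, upright straight cylinder 32 mm across and 80 mm high, about 90 g: amber body with paper band, top 26 mm is a blue screw cap (closed, does not turn). At the start it stands on the blue coaster, within about 2 mm of its middle. Origin: centre of its underside; z up
- jar_yellow: loose powder jar, upright straight cylinder 32 mm across and 80 mm high, about 90 g: amber body with paper band, top 26 mm is a yellow screw cap (closed, does not turn). At the start it stands on the yellow coaster, within about 2 mm of its middle. Origin: centre of its underside; z up
- cast: loose cream-yellow dental stone cast, horseshoe of pale teeth on top: 46 mm deep (its x), 56 mm wide (its y; grip across this), block 24 mm high, teeth to 32 mm, about 130 g. Starts on a fixed grey board 6 mm thick with a jar 57 mm to either side (+y, -y) and one 56 mm in front (-x): no room for fingers until they are cleared. Origin: centre of its underside; z up
- coaster_red: fixed red disc, 52 mm across and 3 mm thick, on the grey board: home of the jar with the red cap. Its top is 9 mm above the bench. Which colour lies left, right or in front of the cast changes. Origin: centre of its underside, 6 mm above the bench
- coaster_blue: fixed blue disc, 52 mm across and 3 mm thick, on the grey board: home of the jar with the blue cap. Its top is 9 mm above the bench. Which colour lies left, right or in front of the cast changes. Origin: centre of its underside, 6 mm above the bench
- coaster_yellow: fixed yellow disc, 52 mm across and 3 mm thick, on the grey board: home of the jar with the yellow cap. Its top is 9 mm above the bench. Which colour lies left, right or in front of the cast changes. Origin: centre of its underside, 6 mm above the bench
- tray: fixed aluminium side tray, open-topped, empty at the start: 220 mm (its x) by 120 mm (its y) outside, walls 4 mm thick and 16 mm high, floor 4 mm above the bench; it lies left or right of the board. Origin: centre of its underside
- mat: fixed dark work mat, 130 mm square and 4 mm thick, with a white ring (100 mm outside, 92 mm inside) around a green field in its middle; it lies on the other side from the tray. Origin: centre of its underside
- brush_tumbler: bystander: clear tumbler of brushes, 68 mm across, 95 mm high, brushes up to 185 mm; stands beyond the work on the right (-y) and is to be left alone. Origin: centre of its underside
There are look-alikes about, which are no part of the job. Leave any turquoise look-alike of the cast alone.

How it is judged:
By the outcome, as a careful person would: the job done as asked, in the order asked, and still so for the second after the job is handed in, with the robot touching nothing.
It also fails if it takes over 144 s, if anything falls off the work surface, if the arm or the gripper's body presses on something with over 40 N, if the wrist force passes 120 N, or if a joint passes its speed limit or range.

## Working session

There is one attempt and no reset: what is moved stays moved. The work goes in short steps, Python scripts to look and compute and a shell command to move; the robot and the scene stay as the last step left them, time stands still between calls to the robot, and variables do not carry over. Pictures are saved under pics/ and viewed, at most 14 in all, crops included, and the job is handed in when it is done.

```bash
ls; mkdir -p pics; python3 - <<'E'
from workcell import bot, optics
import cv2
print(bot.read_state(), bot.hold_point_z)
for n in("top","scene"):
    c=optics.read_camera(n); cv2.imwrite(f"pics/{n}0.png",c["img"][:,:,::-1])
    print({k:v for k,v in c.items() if k!="img"})
E
```

```text
pics
{'time': 0.0, 'q': array([ 1.25611900e+00,  2.64743092e-01,  1.60541110e+00,  1.63839634e-05,
        1.27372132e+00, -3.69077731e-02]), 'joint_vel': array([-0.0005816 ,  0.00147311, -0.00071152, -0.00266621, -0.00155543,
        0.00091667]), 'joint_torque': array([ 2.56330086e-04, -5.15138304e+01, -3.67303383e+01, -2.21269474e-04,
        1.32887287e-02,  1.51401127e-05]), 'tool_pos': array([0.1849849 , 0.64878165, 0.40334835]), 'tcp_rot': array([-0.43486787, -3.11092859,  0.00352587]), 'wrist_force': array([0.02777594, 0.458636  , 0.01776115]), 'torque': array([ 0.01191713,  0.00929692, -0.00268667]), 'grip_force': 0.0, 'width': 1.0024826628921784} 0.1547
{'vertical_fov': 47.87804080204072, 'cx': 280.8332690675068, 'cy': 211.85078769979998, 'k1': -0.0031312542061570576, 'R': array([[ 0.01495973, -0.99965759, -0.02146874],
       [-0.99760364, -0.01347154, -0.06786381],
       [ 0.06755136,  0.02243252, -0.99746358]]), 't': array([-0.00923466,  0.55594251,  0.87857977])}
{'vertical_fov': 54.56335965694109, 'cx': 280.2197789200266, 'cy': 217.85063961101034, 'k1': -0.12343542694680891, 'R': array([[ 0.73519266,  0.67772931, -0.01321884],
       [ 0.34734482, -0.39339837, -0.85122811],
       [-0.58210251,  0.62122516, -0.52462936]]), 't': array([-0.39861103, -0.1636781 ,  1.25967086])}
```

View pics/top0.png

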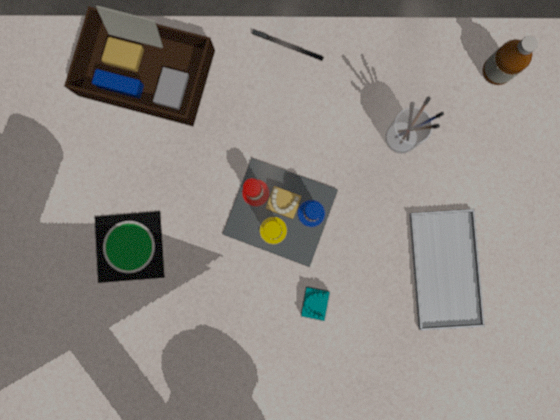

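View pics/scene0.png

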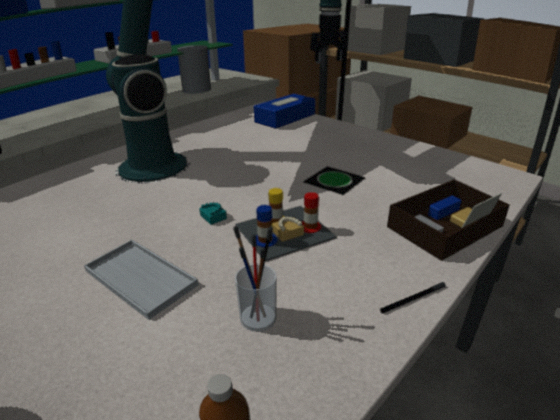

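The top view shows the board around (280,212) with red left (255,190), blue right (311,213), yellow in front (273,231), and the cast at (284,202). The tray is at (446,268), the mat at (129,247), the tumbler at (405,132), and a turquoise decoy at (315,303). I'll enlarge for accurate measurements.

```bash
cat > h.py <<'E'
import numpy as np, cv2
from workcell import bot, optics
from scipy.spatial.transform import Rotation as Rn
def K(c):
    f=c["img"].shape[0]/2/np.tan(np.radians(c["vertical_fov"]/2)); return f
def proj(c,X):
    p=c["R"]@np.array(X,float)+c["t"]; s=p[:2]/p[2]; s=s*(1+c["k1"]*(s@s)); return s*K(c)+[c["cx"],c["cy"]]
def back(c,u,v,z):
    d=(np.array([u,v])-[c["cx"],c["cy"]])/K(c); s=d.copy()
    for _ in range(20): s=d/(1+c["k1"]*(s@s))
    r=c["R"].T@np.array([s[0],s[1],1]); o=-c["R"].T@c["t"]
    return (o+r*(z-o[2])/r[2])[:2]
def crop(c,fn,u0,v0,u1,v1,k):
    cv2.imwrite(fn,cv2.resize(c["img"][v0:v1,u0:u1,::-1],None,fx=k,fy=k,interpolation=cv2.INTER_CUBIC))
E
python3 - <<'E'
from h import *
c=optics.read_camera("top")
crop(c,"pics/c1.png",215,150,345,270,6)
crop(c,"pics/c2.png",400,195,500,335,4)
crop(c,"pics/c3.png",80,195,180,295,5)
E
```

```text
(no output)
```

View pics/c1.png

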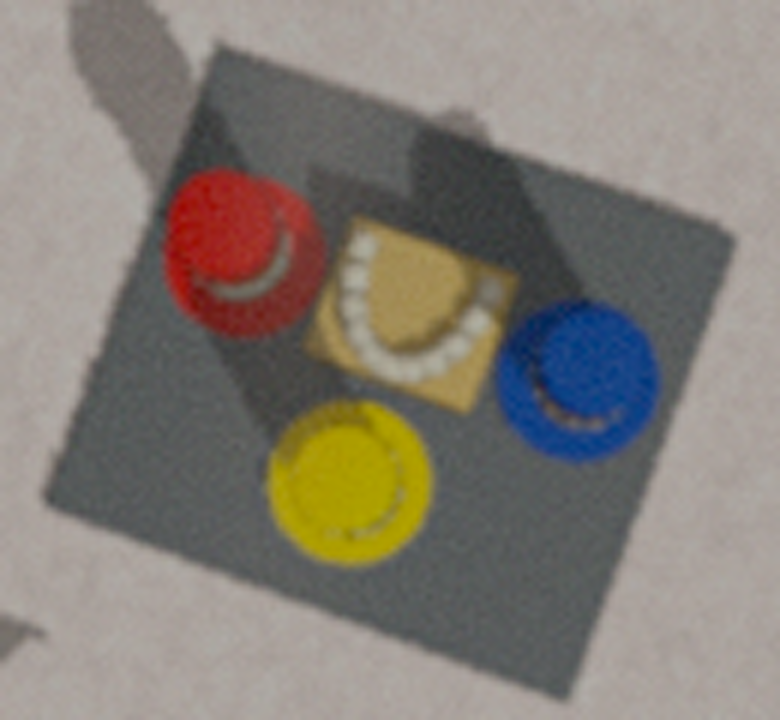

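View pics/c2.png

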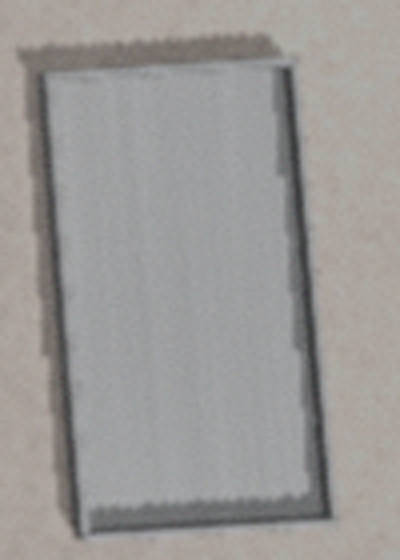

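View pics/c3.png

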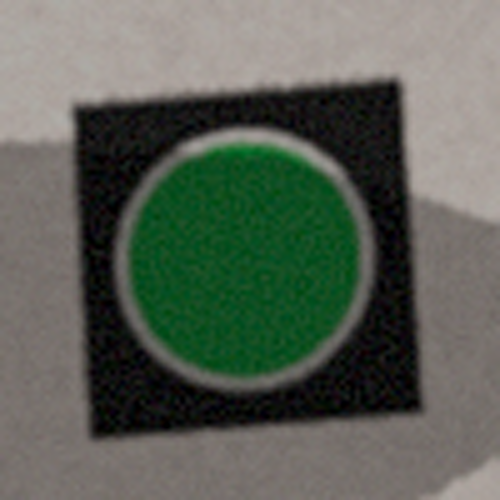

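Crop 1 gives the coasters (red ~(245,253), blue ~(578,381), yellow ~(350,483)), the cast's top corners (357,217), (518,270), (470,414), (305,352), and the board corners. Crop 2 gives the tray rim corners (42,72), (296,62), (330,518), (78,537). Crop 3 gives the ring centre (246,259).

```bash
python3 - <<'E'
from h import *
c=optics.read_camera("top")
def b(k,u0,v0,pts,z):return np.array([back(c,(x+.5)/k-.5+u0,(y+.5)/k-.5+v0,z) for x,y in pts])
np.set_printoptions(precision=4,suppress=True)
bd=b(6,215,150,[(220,43),(737,238),(567,702),(45,500)],.006)
ct=b(6,215,150,[(357,217),(518,270),(470,414),(305,352)],.030)
co=b(6,215,150,[(245,253),(578,381),(350,483)],.009)
tr=b(4,400,195,[(42,72),(296,62),(330,518),(78,537)],.016)
mt=b(5,80,195,[(76,105),(400,80),(421,410),(92,437)],.004)
ring=b(5,80,195,[(246,259)],.004)
tw=back(c,403,132,.05)
dec=back(c,315,303,.02)
for n,a in dict(bd=bd,ct=ct,tr=tr,mt=mt).items():
    print(n,a.mean(0),np.linalg.norm(a-np.roll(a,-1,0),axis=1),np.degrees(np.arctan2(*(a-np.roll(a,-1,0))[:,::-1].T)))
print("coasters",co,np.linalg.norm(co[0]-co[1]),"ring",ring,tw,dec)
m=(co[0]+co[1])/2; d=co[0]-co[1]; print("mid",m,np.degrees(np.arctan2(-d[0],d[1])),np.linalg.norm(co[2]-m))
# image based: cap colors -> pixel centroids of cap top
im=cv2.cvtColor(c["img"],cv2.COLOR_RGB2HSV)
# tool state
s=bot.read_state();print(Rn.from_rotvec(s["tcp_rot"]).as_matrix())
# scene-camera check: pixels of expected jar tops
s=optics.read_camera("scene")
for p in co: print(proj(s,[*p,.089]),proj(s,[*p,.009]))
print(proj(s,[*ring[0],.004]))
crop(s,"pics/s1.png",225,175,345,265,6)
E
```

```text
bd [0.5583 0.0009] [0.1783 0.1581 0.1789 0.1579] [  69.8584  -19.5446 -110.1907  160.2544]
ct [ 0.5743 -0.006 ] [0.0531 0.0475 0.0551 0.0454] [  72.4103  -17.6453 -109.8383  159.9268]
tr [ 0.454  -0.3128] [0.1195 0.2125 0.1169 0.2172] [  93.0449    3.5292  -84.6899 -175.7886]
mt [0.4868 0.2916] [0.127  0.1276 0.1278 0.1285] [  95.1721    5.5027  -84.4058 -174.8354]
coasters [[ 0.5948  0.0484]
 [ 0.5551 -0.0588]
 [ 0.5215  0.0135]] 0.11430448594010173 ring [[0.4861 0.2919]] [ 0.7044 -0.2249] [ 0.3862 -0.0677]
mid [ 0.575  -0.0052] -20.33346620015568 0.05661483157170385
[[-0.9617  0.2742 -0.0004]
 [ 0.2742  0.9617 -0.0014]
 [ 0.     -0.0015 -1.    ]]
[312.1176 194.3207] [311.1628 224.8776]
[265.1912 206.6327] [266.3791 238.117 ]
[277.0234 189.6448] [277.6101 219.7527]
[335.1818 178.1591]
```

View pics/s1.png

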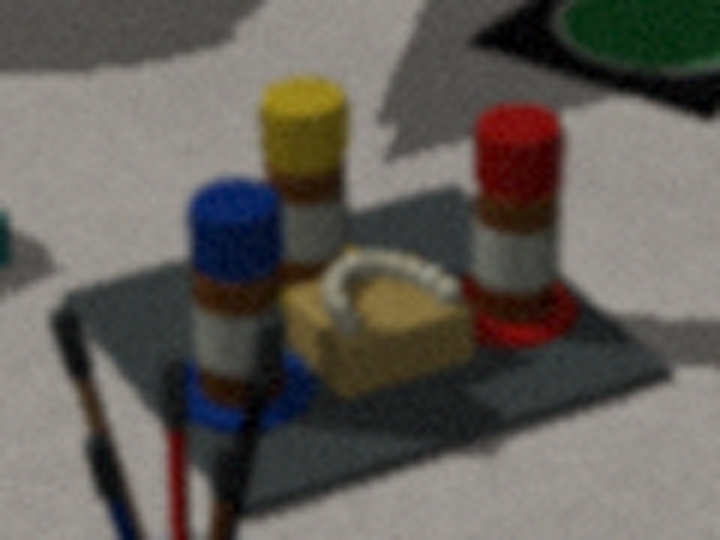

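```bash
cat >> h.py <<'E'
def go(x,y,hz,yaw=None):
    "print remaining shift (tool axes, mm) of the grasp point and turn to tool-y yaw"
    s=bot.read_state(); M=Rn.from_rotvec(s["tcp_rot"]).as_matrix(); p=s["tool_pos"]+M[:,2]*bot.hold_point_z
    print("t",round(s["time"],1),"hold",p.round(4),"yaw",np.degrees(np.arctan2(M[1,1],M[0,1])).round(2),"tilt",M[:2,2].round(4),"F",s["wrist_force"].round(1),"w",round(s["width"],3),"grip",round(s["grip_force"],1))
    print("d",(M.T@(np.array([x,y,hz])-p)*1000).round(1))
E
python3 -m jog '[{"az":6.74},{"az":6.74},{"az":6.74},{"az":6.74},{"az":6.74},{"az":6.74},{"az":6.74},{"az":6.74},{"az":6.74},{"az":6.74},{"az":6.74}]' 0.75 30
python3 -m jog '[{"dx":-35,"dy":18.7},{"dx":-35,"dy":18.7},{"dx":-35,"dy":18.7},{"dx":-35,"dy":18.7},{"dx":-35,"dy":18.7},{"dx":-35,"dy":18.7},{"dx":-35,"dy":18.7},{"dx":-35,"dy":18.7},{"dx":-35,"dy":18.7},{"dx":-35,"dy":18.7},{"dx":-35,"dy":18.7},{"dx":-35,"dy":18.7},{"dx":-35,"dy":18.7},{"dx":-35,"dy":18.7},{"dx":-35,"dy":18.7},{"dx":-35,"dy":18.7},{"dx":-35,"dy":18.7},{"dx":-35,"dy":18.7},{},{}]'
python3 -c "
from h import *
go(.5215,.0135,.072)"
```

```text
t 0.2 hold [0.185  0.6488 0.2493] yaw 74.08 tilt [-0.0003 -0.001 ] F [-0.2  0.1 -0.3] w 1.001 grip 0.0
d [-497.8 -518.5  177.9]invalid input
invalid input
```

```bash
python3 -m jog '[{"dx":0,"dy":0,"dz":0,"ax":0,"ay":0,"az":6.74}]' 0.75 30; python3 -m jog '[{"dx":0,"dy":0,"dz":0,"ax":0,"ay":0,"az":6.74}]'; python3 -m jog '[{"az":1}]'; python3 -m jog --help
```

```text
time: 0.33
tool_pos: [0.1851, 0.649, 0.4043]
tcp_rot: [-0.618, -3.08, 0.001]
wrist_force: [0.1, 0.4, 0.1]
width: 0.887
grip_force: 0.0
time: 0.42
tool_pos: [0.1851, 0.6491, 0.4044]
tcp_rot: [-0.805, -3.037, 0.001]
wrist_force: [-0.1, -0.5, 0.2]
width: 0.759
grip_force: 0.0invalid input
invalid input: not JSON, or not a number
```

```bash
python3 -m jog '[{"dx":0,"dy":0,"dz":0,"ax":0,"ay":0,"az":6.74},{"dx":0,"dy":0,"dz":0,"ax":0,"ay":0,"az":6.74},{"dx":0,"dy":0,"dz":0,"ax":0,"ay":0,"az":6.74},{"dx":0,"dy":0,"dz":0,"ax":0,"ay":0,"az":6.74},{"dx":0,"dy":0,"dz":0,"ax":0,"ay":0,"az":6.74},{"dx":0,"dy":0,"dz":0,"ax":0,"ay":0,"az":6.74},{"dx":0,"dy":0,"dz":0,"ax":0,"ay":0,"az":6.74},{"dx":0,"dy":0,"dz":0,"ax":0,"ay":0,"az":6.74},{"dx":0,"dy":0,"dz":0,"ax":0,"ay":0,"az":6.74}]' 0.75 30 >/dev/null
python3 -m jog '[{"dx":-35.3,"dy":18.7,"dz":0,"ax":0,"ay":0,"az":0},{"dx":-35.3,"dy":18.7,"dz":0,"ax":0,"ay":0,"az":0},{"dx":-35.3,"dy":18.7,"dz":0,"ax":0,"ay":0,"az":0},{"dx":-35.3,"dy":18.7,"dz":0,"ax":0,"ay":0,"az":0},{"dx":-35.3,"dy":18.7,"dz":0,"ax":0,"ay":0,"az":0},{"dx":-35.3,"dy":18.7,"dz":0,"ax":0,"ay":0,"az":0},{"dx":-35.3,"dy":18.7,"dz":0,"ax":0,"ay":0,"az":0},{"dx":-35.3,"dy":18.7,"dz":0,"ax":0,"ay":0,"az":0},{"dx":-35.3,"dy":18.7,"dz":0,"ax":0,"ay":0,"az":0},{"dx":-35.3,"dy":18.7,"dz":0,"ax":0,"ay":0,"az":0},{"dx":-35.3,"dy":18.7,"dz":0,"ax":0,"ay":0,"az":0},{"dx":-35.3,"dy":18.7,"dz":0,"ax":0,"ay":0,"az":0},{"dx":-35.3,"dy":18.7,"dz":0,"ax":0,"ay":0,"az":0},{"dx":-35.3,"dy":18.7,"dz":0,"ax":0,"ay":0,"az":0},{"dx":-35.3,"dy":18.7,"dz":0,"ax":0,"ay":0,"az":0},{"dx":-35.3,"dy":18.7,"dz":0,"ax":0,"ay":0,"az":0},{"dx":-35.3,"dy":18.7,"dz":0,"ax":0,"ay":0,"az":0},{"dx":-35.3,"dy":18.7,"dz":0,"ax":0,"ay":0,"az":0},{"dx":0,"dy":0,"dz":0,"ax":0,"ay":0,"az":0},{"dx":0,"dy":0,"dz":0,"ax":0,"ay":0,"az":0}]'
python3 -c "
from h import *
go(.5215,.0135,.072)"
```

```text
time: 2.83
tool_pos: [0.5217, 0.0115, 0.4045]
tcp_rot: [-2.227, -2.215, 0.0]
wrist_force: [-0.5, 0.1, -0.4]
width: 0.754
grip_force: 0.0
t 2.8 hold [0.5216 0.0115 0.2498] yaw -0.3 tilt [-0.0004  0.0001] F [-0.5  0.1 -0.4] w 0.754 grip 0.0
d [  2.   -0.  177.8]
```

```bash
python3 -m jog '[{"dx":2,"dy":0,"dz":28,"ax":0,"ay":0,"az":-0.3},{"dx":0,"dy":0,"dz":30,"ax":0,"ay":0,"az":0},{"dx":0,"dy":0,"dz":30,"ax":0,"ay":0,"az":0},{"dx":0,"dy":0,"dz":30,"ax":0,"ay":0,"az":0},{"dx":0,"dy":0,"dz":30,"ax":0,"ay":0,"az":0},{"dx":0,"dy":0,"dz":30,"ax":0,"ay":0,"az":0},{"dx":0,"dy":0,"dz":0,"ax":0,"ay":0,"az":0},{"dx":0,"dy":0,"dz":0,"ax":0,"ay":0,"az":0}]'
python3 -m jog '[{"dx":0,"dy":0,"dz":0,"ax":0,"ay":0,"az":0},{"dx":0,"dy":0,"dz":0,"ax":0,"ay":0,"az":0},{"dx":0,"dy":0,"dz":0,"ax":0,"ay":0,"az":0},{"dx":0,"dy":0,"dz":0,"ax":0,"ay":0,"az":0},{"dx":0,"dy":0,"dz":0,"ax":0,"ay":0,"az":0},{"dx":0,"dy":0,"dz":0,"ax":0,"ay":0,"az":0},{"dx":0,"dy":0,"dz":0,"ax":0,"ay":0,"az":0},{"dx":0,"dy":0,"dz":0,"ax":0,"ay":0,"az":0}]' 0 30
python3 -c "
from h import *
go(.5215,.0135,.172)"
```

```text
time: 3.5
tool_pos: [0.5194, 0.0166, 0.2252]
tcp_rot: [-2.212, -2.225, 0.005]
wrist_force: [1.1, -0.1, -0.4]
width: 0.752
grip_force: 0.0
time: 4.17
tool_pos: [0.5223, 0.0154, 0.2293]
tcp_rot: [2.215, 2.224, 0.005]
wrist_force: [-1.0, 1.1, 6.5]
width: 0.37
grip_force: 29.5
t 4.2 hold [0.523  0.0154 0.0746] yaw 0.22 tilt [0.0042 0.0002] F [-1.   1.1  6.5] w 0.37 grip 29.5
d [ -1.9  -1.1 -97.4]
```

```bash
python3 -m jog '[{"dx":0,"dy":0,"dz":-20,"ax":0,"ay":0,"az":0},{"dx":0,"dy":0,"dz":-26,"ax":0,"ay":0,"az":0},{"dx":0,"dy":0,"dz":-27,"ax":0,"ay":0,"az":0},{"dx":0,"dy":0,"dz":-27,"ax":0,"ay":0,"az":0},{"dx":-25,"dy":-9.5,"dz":0,"ax":0,"ay":0,"az":0},{"dx":-32.5,"dy":-12.4,"dz":0,"ax":0,"ay":0,"az":0},{"dx":-32.5,"dy":-12.4,"dz":0,"ax":0,"ay":0,"az":0},{"dx":-32.5,"dy":-12.4,"dz":0,"ax":0,"ay":0,"az":0},{"dx":-32.5,"dy":-12.4,"dz":0,"ax":0,"ay":0,"az":0},{"dx":-32.5,"dy":-12.4,"dz":0,"ax":0,"ay":0,"az":0},{"dx":-32.5,"dy":-12.4,"dz":0,"ax":0,"ay":0,"az":0},{"dx":-32.5,"dy":-12.4,"dz":0,"ax":0,"ay":0,"az":0},{"dx":-32.5,"dy":-12.4,"dz":0,"ax":0,"ay":0,"az":0},{"dx":-32.5,"dy":-12.4,"dz":0,"ax":0,"ay":0,"az":0},{"dx":-32.5,"dy":-12.4,"dz":0,"ax":0,"ay":0,"az":0},{"dx":0,"dy":0,"dz":0,"ax":0,"ay":0,"az":0},{"dx":0,"dy":0,"dz":0,"ax":0,"ay":0,"az":0},{"dx":0,"dy":0,"dz":0,"ax":0,"ay":0,"az":0},{"dx":0,"dy":0,"dz":0,"ax":0,"ay":0,"az":0}]'
python3 -c "
from h import *
go(.39,-.335,.0696)"
```

```text
time: 5.75
tool_pos: [0.3893, -0.3344, 0.3268]
tcp_rot: [-2.216, -2.227, -0.001]
wrist_force: [0.1, -0.1, -1.1]
width: 0.364
grip_force: 29.8
t 5.8 hold [ 0.3893 -0.3343  0.1721] yaw 0.28 tilt [0.0002 0.0003] F [ 0.1 -0.1 -1.1] w 0.364 grip 29.8
d [ -0.7   0.7 102.5]
```

```bash
python3 -m jog '[{"dx":0,"dy":0,"dz":25,"ax":0,"ay":0,"az":0},{"dx":0,"dy":0,"dz":25,"ax":0,"ay":0,"az":0},{"dx":0,"dy":0,"dz":25,"ax":0,"ay":0,"az":0},{"dx":0,"dy":0,"dz":16,"ax":0,"ay":0,"az":0},{"dx":0,"dy":0,"dz":6,"ax":0,"ay":0,"az":0},{"dx":0,"dy":0,"dz":2,"ax":0,"ay":0,"az":0},{"dx":0,"dy":0,"dz":0,"ax":0,"ay":0,"az":0},{"dx":0,"dy":0,"dz":0,"ax":0,"ay":0,"az":0},{"dx":0,"dy":0,"dz":0,"ax":0,"ay":0,"az":0},{"dx":0,"dy":0,"dz":0,"ax":0,"ay":0,"az":0}]'
python3 -c "
from h import *
go(.39,-.335,.0696)"
```

```text
time: 6.58
tool_pos: [0.3897, -0.3356, 0.2291]
tcp_rot: [2.215, 2.224, 0.0]
wrist_force: [-0.7, -0.4, -1.0]
width: 0.367
grip_force: 29.8
t 6.6 hold [ 0.39   -0.3359  0.0744] yaw 0.25 tilt [ 0.0019 -0.0018] F [-0.7 -0.4 -1. ] w 0.367 grip 29.8
d [0.9 0.  4.8]
```

```bash
python3 -m jog '[{"dx":0,"dy":0,"dz":2,"ax":0,"ay":0,"az":0},{"dx":0,"dy":0,"dz":1,"ax":0,"ay":0,"az":0},{"dx":0,"dy":0,"dz":1,"ax":0,"ay":0,"az":0},{"dx":0,"dy":0,"dz":0,"ax":0,"ay":0,"az":0},{"dx":0,"dy":0,"dz":0,"ax":0,"ay":0,"az":0},{"dx":0,"dy":0,"dz":0,"ax":0,"ay":0,"az":0}]'
python3 -c "
from h import *
go(.39,-.335,.0696)
c=optics.read_camera('scene'); crop(c,'pics/s2.png',60,180,340,340,2)"
```

```text
time: 7.08
tool_pos: [0.3892, -0.3355, 0.2244]
tcp_rot: [2.216, 2.226, -0.0]
wrist_force: [-1.7, 0.8, 5.3]
width: 0.364
grip_force: 30.2
t 7.1 hold [ 0.3892 -0.3356  0.0697] yaw 0.24 tilt [ 0.0003 -0.0006] F [-1.7  0.8  5.3] w 0.364 grip 30.2
d [0.6 0.8 0.1]
```

View pics/s2.png

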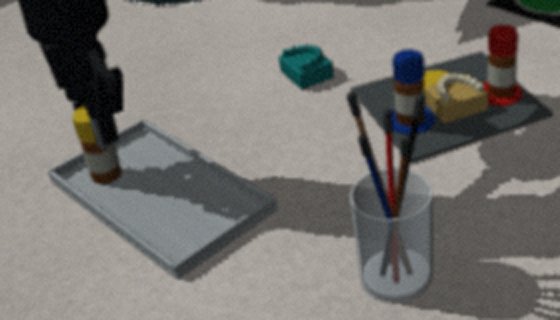

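The yellow jar stands in the tray's near end (crop (102,178)) and presses on the floor with 5 N. The others are undisturbed. I'll release it and go to blue.

```bash
python3 -m jog '[{"dx":0,"dy":0,"dz":0,"ax":0,"ay":0,"az":0},{"dx":0,"dy":0,"dz":0,"ax":0,"ay":0,"az":0},{"dx":0,"dy":0,"dz":0,"ax":0,"ay":0,"az":0},{"dx":0,"dy":0,"dz":0,"ax":0,"ay":0,"az":0},{"dx":0,"dy":0,"dz":0,"ax":0,"ay":0,"az":0},{"dx":0,"dy":0,"dz":-10,"ax":0,"ay":0,"az":0},{"dx":0,"dy":0,"dz":-20,"ax":0,"ay":0,"az":0},{"dx":0,"dy":0,"dz":-25,"ax":0,"ay":0,"az":0},{"dx":0,"dy":0,"dz":-25,"ax":0,"ay":0,"az":0},{"dx":0,"dy":0,"dz":-25,"ax":0,"ay":0,"az":0}]' 0.75 30
python3 -m jog '[{"dx":27.7,"dy":16.6,"dz":0,"ax":0,"ay":0,"az":0.25},{"dx":27.7,"dy":16.6,"dz":0,"ax":0,"ay":0,"az":0},{"dx":27.7,"dy":16.6,"dz":0,"ax":0,"ay":0,"az":0},{"dx":27.7,"dy":16.6,"dz":0,"ax":0,"ay":0,"az":0},{"dx":27.7,"dy":16.6,"dz":0,"ax":0,"ay":0,"az":0},{"dx":27.7,"dy":16.6,"dz":0,"ax":0,"ay":0,"az":0},{"dx":27.7,"dy":16.6,"dz":0,"ax":0,"ay":0,"az":0},{"dx":27.7,"dy":16.6,"dz":0,"ax":0,"ay":0,"az":0},{"dx":27.7,"dy":16.6,"dz":0,"ax":0,"ay":0,"az":0},{"dx":27.7,"dy":16.6,"dz":0,"ax":0,"ay":0,"az":0},{"dx":0,"dy":0,"dz":0,"ax":0,"ay":0,"az":0},{"dx":0,"dy":0,"dz":0,"ax":0,"ay":0,"az":0},{"dx":0,"dy":0,"dz":0,"ax":0,"ay":0,"az":0},{"dx":0,"dy":0,"dz":0,"ax":0,"ay":0,"az":0},{"dx":0,"dy":0,"dz":0,"ax":0,"ay":0,"az":0},{"dx":0,"dy":0,"dz":0,"ax":0,"ay":0,"az":0}]'
python3 -c "
from h import *
go(.5551,-.0588,.072)
"
```

```text
time: 7.97
tool_pos: [0.3889, -0.335, 0.3303]
tcp_rot: [-2.217, -2.226, -0.0]
wrist_force: [-0.5, -0.3, -0.0]
width: 0.75
grip_force: 0.0
time: 9.3
tool_pos: [0.5545, -0.0592, 0.3287]
tcp_rot: [-2.223, -2.219, 0.0]
wrist_force: [-0.6, 0.0, 0.0]
width: 0.75
grip_force: 0.0
t 9.3 hold [ 0.5545 -0.0592  0.174 ] yaw -0.1 tilt [-0.0001 -0.0001] F [-0.6  0.   0. ] w 0.75 grip 0.0
d [  0.4   0.6 102. ]
```

```bash
python3 -m jog '[{"dx":0.4,"dy":0.6,"dz":26,"ax":0,"ay":0,"az":0},{"dx":0,"dy":0,"dz":30,"ax":0,"ay":0,"az":0},{"dx":0,"dy":0,"dz":28,"ax":0,"ay":0,"az":0},{"dx":0,"dy":0,"dz":16,"ax":0,"ay":0,"az":0},{"dx":0,"dy":0,"dz":2,"ax":0,"ay":0,"az":0},{"dx":0,"dy":0,"dz":0,"ax":0,"ay":0,"az":0},{"dx":0,"dy":0,"dz":0,"ax":0,"ay":0,"az":0},{"dx":0,"dy":0,"dz":0,"ax":0,"ay":0,"az":0}]'
python3 -m jog '[{"dx":0,"dy":0,"dz":0,"ax":0,"ay":0,"az":0},{"dx":0,"dy":0,"dz":0,"ax":0,"ay":0,"az":0},{"dx":0,"dy":0,"dz":0,"ax":0,"ay":0,"az":0},{"dx":0,"dy":0,"dz":0,"ax":0,"ay":0,"az":0},{"dx":0,"dy":0,"dz":0,"ax":0,"ay":0,"az":0},{"dx":0,"dy":0,"dz":0,"ax":0,"ay":0,"az":0},{"dx":0,"dy":0,"dz":0,"ax":0,"ay":0,"az":0},{"dx":0,"dy":0,"dz":0,"ax":0,"ay":0,"az":0}]' 0 30
python3 -c "
from h import *
go(.454,-.29,.067)"
```

```text
time: 9.97
tool_pos: [0.5566, -0.0581, 0.2286]
tcp_rot: [2.22, 2.219, 0.003]
wrist_force: [0.5, 0.4, 0.7]
width: 0.748
grip_force: 0.0
time: 10.63
tool_pos: [0.5561, -0.0578, 0.2279]
tcp_rot: [2.22, 2.22, 0.001]
wrist_force: [-0.7, 0.6, 6.4]
width: 0.369
grip_force: 30.1
t 10.6 hold [ 0.5564 -0.0578  0.0732] yaw 0.0 tilt [ 0.0017 -0.0003] F [-0.7  0.6  6.4] w 0.369 grip 30.1
d [-232.2 -102.4    6.1]
```

```bash
python3 -m jog '[{"dx":0,"dy":0,"dz":-20,"ax":0,"ay":0,"az":0},{"dx":0,"dy":0,"dz":-26,"ax":0,"ay":0,"az":0},{"dx":0,"dy":0,"dz":-27,"ax":0,"ay":0,"az":0},{"dx":0,"dy":0,"dz":-27,"ax":0,"ay":0,"az":0},{"dx":-25.8,"dy":-11.4,"dz":0,"ax":0,"ay":0,"az":0},{"dx":-25.8,"dy":-11.4,"dz":0,"ax":0,"ay":0,"az":0},{"dx":-25.8,"dy":-11.4,"dz":0,"ax":0,"ay":0,"az":0},{"dx":-25.8,"dy":-11.4,"dz":0,"ax":0,"ay":0,"az":0},{"dx":-25.8,"dy":-11.4,"dz":0,"ax":0,"ay":0,"az":0},{"dx":-25.8,"dy":-11.4,"dz":0,"ax":0,"ay":0,"az":0},{"dx":-25.8,"dy":-11.4,"dz":0,"ax":0,"ay":0,"az":0},{"dx":-25.8,"dy":-11.4,"dz":0,"ax":0,"ay":0,"az":0},{"dx":-25.8,"dy":-11.4,"dz":0,"ax":0,"ay":0,"az":0},{"dx":0,"dy":0,"dz":0,"ax":0,"ay":0,"az":0},{"dx":0,"dy":0,"dz":0,"ax":0,"ay":0,"az":0},{"dx":0,"dy":0,"dz":0,"ax":0,"ay":0,"az":0},{"dx":0,"dy":0,"dz":0,"ax":0,"ay":0,"az":0},{"dx":0,"dy":0,"dz":0,"ax":0,"ay":0,"az":0}]'
python3 -m jog '[{"dx":0,"dy":0,"dz":25,"ax":0,"ay":0,"az":0},{"dx":0,"dy":0,"dz":25,"ax":0,"ay":0,"az":0},{"dx":0,"dy":0,"dz":25,"ax":0,"ay":0,"az":0},{"dx":0,"dy":0,"dz":16,"ax":0,"ay":0,"az":0},{"dx":0,"dy":0,"dz":6,"ax":0,"ay":0,"az":0},{"dx":0,"dy":0,"dz":2,"ax":0,"ay":0,"az":0},{"dx":0,"dy":0,"dz":2,"ax":0,"ay":0,"az":0},{"dx":0,"dy":0,"dz":1,"ax":0,"ay":0,"az":0},{"dx":0,"dy":0,"dz":0,"ax":0,"ay":0,"az":0},{"dx":0,"dy":0,"dz":0,"ax":0,"ay":0,"az":0},{"dx":0,"dy":0,"dz":0,"ax":0,"ay":0,"az":0}]'
python3 -c "
from h import *
go(.454,-.29,.0682)"
```

```text
time: 12.13
tool_pos: [0.4533, -0.289, 0.3265]
tcp_rot: [-2.22, -2.223, -0.0]
wrist_force: [0.3, 0.2, -0.3]
width: 0.365
grip_force: 30.0
time: 13.05
tool_pos: [0.4533, -0.2902, 0.2257]
tcp_rot: [2.22, 2.22, 0.0]
wrist_force: [-0.1, 0.0, -0.4]
width: 0.361
grip_force: 30.1
t 13.1 hold [ 0.4536 -0.2904  0.071 ] yaw -0.01 tilt [ 0.0015 -0.001 ] F [-0.1  0.  -0.4] w 0.361 grip 30.1
d [0.4 0.4 2.8]
```

Down about 3 mm more, then release only if I see contact.

```bash
python3 -m jog '[{"dx":0,"dy":0,"dz":1,"ax":0,"ay":0,"az":0},{"dx":0,"dy":0,"dz":1,"ax":0,"ay":0,"az":0},{"dx":0,"dy":0,"dz":1,"ax":0,"ay":0,"az":0},{"dx":0,"dy":0,"dz":0,"ax":0,"ay":0,"az":0},{"dx":0,"dy":0,"dz":0,"ax":0,"ay":0,"az":0},{"dx":0,"dy":0,"dz":0,"ax":0,"ay":0,"az":0}]'
python3 -c "
from h import *
go(.454,-.29,.0682)"
```

```text
time: 13.55
tool_pos: [0.4532, -0.2902, 0.2229]
tcp_rot: [2.221, 2.221, -0.0]
wrist_force: [-2.4, 1.0, 7.3]
width: 0.363
grip_force: 30.9
t 13.6 hold [ 0.4533 -0.2903  0.0682] yaw -0.01 tilt [ 0.0006 -0.0007] F [-2.4  1.   7.3] w 0.363 grip 30.9
d [0.3 0.7 0. ]
```

```bash
python3 -m jog '[{"dx":0,"dy":0,"dz":0,"ax":0,"ay":0,"az":0},{"dx":0,"dy":0,"dz":0,"ax":0,"ay":0,"az":0},{"dx":0,"dy":0,"dz":0,"ax":0,"ay":0,"az":0},{"dx":0,"dy":0,"dz":0,"ax":0,"ay":0,"az":0},{"dx":0,"dy":0,"dz":0,"ax":0,"ay":0,"az":0},{"dx":0,"dy":0,"dz":-10,"ax":0,"ay":0,"az":0},{"dx":0,"dy":0,"dz":-20,"ax":0,"ay":0,"az":0},{"dx":0,"dy":0,"dz":-25,"ax":0,"ay":0,"az":0},{"dx":0,"dy":0,"dz":-25,"ax":0,"ay":0,"az":0},{"dx":0,"dy":0,"dz":-25,"ax":0,"ay":0,"az":0}]' 0.75 30 >/dev/null
python3 -m jog '[{"dx":30.8,"dy":12.9,"dz":0,"ax":0,"ay":0,"az":0},{"dx":30.8,"dy":12.9,"dz":0,"ax":0,"ay":0,"az":0},{"dx":30.8,"dy":12.9,"dz":0,"ax":0,"ay":0,"az":0},{"dx":30.8,"dy":12.9,"dz":0,"ax":0,"ay":0,"az":0},{"dx":30.8,"dy":12.9,"dz":0,"ax":0,"ay":0,"az":0},{"dx":30.8,"dy":12.9,"dz":0,"ax":0,"ay":0,"az":0},{"dx":30.8,"dy":12.9,"dz":0,"ax":0,"ay":0,"az":0},{"dx":30.8,"dy":12.9,"dz":0,"ax":0,"ay":0,"az":0},{"dx":30.8,"dy":12.9,"dz":0,"ax":0,"ay":0,"az":0},{"dx":30.8,"dy":12.9,"dz":0,"ax":0,"ay":0,"az":0},{"dx":30.8,"dy":12.9,"dz":0,"ax":0,"ay":0,"az":0},{"dx":0,"dy":0,"dz":0,"ax":0,"ay":0,"az":0},{"dx":0,"dy":0,"dz":0,"ax":0,"ay":0,"az":0},{"dx":0,"dy":0,"dz":0,"ax":0,"ay":0,"az":0},{"dx":0,"dy":0,"dz":0,"ax":0,"ay":0,"az":0},{"dx":0,"dy":0,"dz":0,"ax":0,"ay":0,"az":0},{"dx":0,"dy":0,"dz":0,"ax":0,"ay":0,"az":0}]'
python3 -c "
from h import *
go(.5948,.0484,.072)
"
```

```text
time: 15.8
tool_pos: [0.5946, 0.0477, 0.3268]
tcp_rot: [2.223, 2.219, -0.0]
wrist_force: [1.1, 0.6, 0.9]
width: 0.753
grip_force: 0.0
t 15.8 hold [0.5946 0.0477 0.1721] yaw -0.1 tilt [-0.0001 -0.0002] F [1.1 0.6 0.9] w 0.753 grip 0.0
d [  0.8   0.2 100.1]
```

```bash
python3 -m jog '[{"dx":0.8,"dy":0.2,"dz":26,"ax":0,"ay":0,"az":0},{"dx":0,"dy":0,"dz":30,"ax":0,"ay":0,"az":0},{"dx":0,"dy":0,"dz":28,"ax":0,"ay":0,"az":0},{"dx":0,"dy":0,"dz":14,"ax":0,"ay":0,"az":0},{"dx":0,"dy":0,"dz":2,"ax":0,"ay":0,"az":0},{"dx":0,"dy":0,"dz":0,"ax":0,"ay":0,"az":0},{"dx":0,"dy":0,"dz":0,"ax":0,"ay":0,"az":0},{"dx":0,"dy":0,"dz":0,"ax":0,"ay":0,"az":0}]'
python3 -m jog '[{"dx":0,"dy":0,"dz":0,"ax":0,"ay":0,"az":0},{"dx":0,"dy":0,"dz":0,"ax":0,"ay":0,"az":0},{"dx":0,"dy":0,"dz":0,"ax":0,"ay":0,"az":0},{"dx":0,"dy":0,"dz":0,"ax":0,"ay":0,"az":0},{"dx":0,"dy":0,"dz":0,"ax":0,"ay":0,"az":0},{"dx":0,"dy":0,"dz":0,"ax":0,"ay":0,"az":0},{"dx":0,"dy":0,"dz":0,"ax":0,"ay":0,"az":0},{"dx":0,"dy":0,"dz":0,"ax":0,"ay":0,"az":0}]' 0 30
python3 -c "
from h import *
go(.518,-.33,.067)"
```

```text
time: 16.47
tool_pos: [0.5962, 0.0494, 0.2287]
tcp_rot: [2.22, 2.219, 0.004]
wrist_force: [-0.1, -0.3, -0.1]
width: 0.753
grip_force: 0.0
time: 17.13
tool_pos: [0.5956, 0.0497, 0.2279]
tcp_rot: [2.221, 2.221, 0.002]
wrist_force: [-0.7, -0.8, 5.4]
width: 0.37
grip_force: 30.1
t 17.1 hold [0.5959 0.0497 0.0732] yaw -0.0 tilt [0.0017 0.    ] F [-0.7 -0.8  5.4] w 0.37 grip 30.1
d [-379.7  -77.9    6. ]
```

```bash
python3 -m jog '[{"dx":0,"dy":0,"dz":-20,"ax":0,"ay":0,"az":0},{"dx":0,"dy":0,"dz":-26,"ax":0,"ay":0,"az":0},{"dx":0,"dy":0,"dz":-27,"ax":0,"ay":0,"az":0},{"dx":0,"dy":0,"dz":-27,"ax":0,"ay":0,"az":0},{"dx":-34.5,"dy":-7.1,"dz":0,"ax":0,"ay":0,"az":0},{"dx":-34.5,"dy":-7.1,"dz":0,"ax":0,"ay":0,"az":0},{"dx":-34.5,"dy":-7.1,"dz":0,"ax":0,"ay":0,"az":0},{"dx":-34.5,"dy":-7.1,"dz":0,"ax":0,"ay":0,"az":0},{"dx":-34.5,"dy":-7.1,"dz":0,"ax":0,"ay":0,"az":0},{"dx":-34.5,"dy":-7.1,"dz":0,"ax":0,"ay":0,"az":0},{"dx":-34.5,"dy":-7.1,"dz":0,"ax":0,"ay":0,"az":0},{"dx":-34.5,"dy":-7.1,"dz":0,"ax":0,"ay":0,"az":0},{"dx":-34.5,"dy":-7.1,"dz":0,"ax":0,"ay":0,"az":0},{"dx":-34.5,"dy":-7.1,"dz":0,"ax":0,"ay":0,"az":0},{"dx":-34.5,"dy":-7.1,"dz":0,"ax":0,"ay":0,"az":0},{"dx":0,"dy":0,"dz":0,"ax":0,"ay":0,"az":0},{"dx":0,"dy":0,"dz":0,"ax":0,"ay":0,"az":0},{"dx":0,"dy":0,"dz":0,"ax":0,"ay":0,"az":0},{"dx":0,"dy":0,"dz":0,"ax":0,"ay":0,"az":0},{"dx":0,"dy":0,"dz":0,"ax":0,"ay":0,"az":0}]'
python3 -m jog '[{"dx":0,"dy":0,"dz":25,"ax":0,"ay":0,"az":0},{"dx":0,"dy":0,"dz":25,"ax":0,"ay":0,"az":0},{"dx":0,"dy":0,"dz":25,"ax":0,"ay":0,"az":0},{"dx":0,"dy":0,"dz":16,"ax":0,"ay":0,"az":0},{"dx":0,"dy":0,"dz":6,"ax":0,"ay":0,"az":0},{"dx":0,"dy":0,"dz":2,"ax":0,"ay":0,"az":0},{"dx":0,"dy":0,"dz":2,"ax":0,"ay":0,"az":0},{"dx":0,"dy":0,"dz":1,"ax":0,"ay":0,"az":0},{"dx":0,"dy":0,"dz":1,"ax":0,"ay":0,"az":0},{"dx":0,"dy":0,"dz":1,"ax":0,"ay":0,"az":0},{"dx":0,"dy":0,"dz":0,"ax":0,"ay":0,"az":0},{"dx":0,"dy":0,"dz":0,"ax":0,"ay":0,"az":0},{"dx":0,"dy":0,"dz":0,"ax":0,"ay":0,"az":0}]'
python3 -c "
from h import *
go(.518,-.33,.0682)"
```

```text
time: 18.8
tool_pos: [0.5172, -0.3285, 0.3264]
tcp_rot: [-2.219, -2.223, -0.0]
wrist_force: [-0.1, 0.8, -1.2]
width: 0.365
grip_force: 30.1
time: 19.88
tool_pos: [0.517, -0.33, 0.2231]
tcp_rot: [2.221, 2.221, 0.0]
wrist_force: [0.2, 0.7, -0.4]
width: 0.366
grip_force: 30.1
t 19.9 hold [ 0.5171 -0.33    0.0684] yaw -0.01 tilt [ 0.0005 -0.0004] F [ 0.2  0.7 -0.4] w 0.366 grip 30.1
d [0.  0.9 0.2]
```

```bash
python3 -m jog '[{"dx":0,"dy":0,"dz":1,"ax":0,"ay":0,"az":0},{"dx":0,"dy":0,"dz":0.5,"ax":0,"ay":0,"az":0},{"dx":0,"dy":0,"dz":0,"ax":0,"ay":0,"az":0},{"dx":0,"dy":0,"dz":0,"ax":0,"ay":0,"az":0},{"dx":0,"dy":0,"dz":0,"ax":0,"ay":0,"az":0}]'
python3 -c "
from h import *
go(.518,-.33,.0682)"
```

```text
time: 20.3
tool_pos: [0.5171, -0.3302, 0.2229]
tcp_rot: [2.221, 2.221, -0.0]
wrist_force: [-3.6, 1.5, 6.5]
width: 0.367
grip_force: 31.1
t 20.3 hold [ 0.5172 -0.3303  0.0682] yaw -0.01 tilt [ 0.0004 -0.0007] F [-3.6  1.5  6.5] w 0.367 grip 31.1
d [0.3 0.8 0. ]
```

```bash
python3 -m jog '[{"dx":0,"dy":0,"dz":0,"ax":0,"ay":0,"az":0},{"dx":0,"dy":0,"dz":0,"ax":0,"ay":0,"az":0},{"dx":0,"dy":0,"dz":0,"ax":0,"ay":0,"az":0},{"dx":0,"dy":0,"dz":0,"ax":0,"ay":0,"az":0},{"dx":0,"dy":0,"dz":0,"ax":0,"ay":0,"az":0},{"dx":0,"dy":0,"dz":-10,"ax":0,"ay":0,"az":0},{"dx":0,"dy":0,"dz":-20,"ax":0,"ay":0,"az":0},{"dx":0,"dy":0,"dz":-25,"ax":0,"ay":0,"az":0},{"dx":0,"dy":0,"dz":-25,"ax":0,"ay":0,"az":0},{"dx":0,"dy":0,"dz":-25,"ax":0,"ay":0,"az":0}]' 0.75 30 >/dev/null
python3 -m jog '[{"dx":32.5,"dy":5.7,"dz":0,"ax":0,"ay":0,"az":0},{"dx":32.5,"dy":5.7,"dz":0,"ax":0,"ay":0,"az":0},{"dx":32.5,"dy":5.7,"dz":0,"ax":0,"ay":0,"az":0},{"dx":32.5,"dy":5.7,"dz":0,"ax":0,"ay":0,"az":0},{"dx":32.5,"dy":5.7,"dz":0,"ax":0,"ay":0,"az":0},{"dx":32.5,"dy":5.7,"dz":0,"ax":0,"ay":0,"az":0},{"dx":32.5,"dy":5.7,"dz":0,"ax":0,"ay":0,"az":0},{"dx":32.5,"dy":5.7,"dz":0,"ax":0,"ay":0,"az":0},{"dx":32.5,"dy":5.7,"dz":0,"ax":0,"ay":0,"az":0},{"dx":32.5,"dy":5.7,"dz":0,"ax":0,"ay":0,"az":0}]' 1
python3 -m jog '[{"dx":0,"dy":0,"dz":0,"ax":0,"ay":0,"az":-6.97},{"dx":0,"dy":0,"dz":0,"ax":0,"ay":0,"az":-6.97},{"dx":0,"dy":0,"dz":0,"ax":0,"ay":0,"az":-6.97},{"dx":0,"dy":0,"dz":0,"ax":0,"ay":0,"az":-6.97},{"dx":0,"dy":0,"dz":0,"ax":0,"ay":0,"az":-6.97},{"dx":0,"dy":0,"dz":0,"ax":0,"ay":0,"az":-6.97},{"dx":0,"dy":0,"dz":0,"ax":0,"ay":0,"az":-6.97},{"dx":0,"dy":0,"dz":0,"ax":0,"ay":0,"az":-6.97},{"dx":0,"dy":0,"dz":0,"ax":0,"ay":0,"az":-6.97},{"dx":0,"dy":0,"dz":0,"ax":0,"ay":0,"az":-6.97},{"dx":0,"dy":0,"dz":0,"ax":0,"ay":0,"az":0},{"dx":0,"dy":0,"dz":0,"ax":0,"ay":0,"az":0},{"dx":0,"dy":0,"dz":0,"ax":0,"ay":0,"az":0},{"dx":0,"dy":0,"dz":0,"ax":0,"ay":0,"az":0}]'
python3 -c "
from h import *
go(.5747,-.0056,.030)
c=optics.read_camera('scene'); crop(c,'pics/s3.png',60,130,340,340,2)
"
```

```text
time: 21.97
tool_pos: [0.574, -0.0032, 0.3271]
tcp_rot: [2.221, 2.221, 0.001]
wrist_force: [0.7, -1.6, 0.6]
width: 1.004
grip_force: 0.0
time: 23.13
tool_pos: [0.574, -0.0048, 0.3264]
tcp_rot: [0.557, 3.092, 0.0]
wrist_force: [-0.1, 0.7, 0.2]
width: 0.999
grip_force: 0.0
t 23.1 hold [ 0.574  -0.0048  0.1717] yaw 69.57 tilt [ 0.0002 -0.    ] F [-0.1  0.7  0.2] w 0.999 grip 0.0
d [ -0.9  -0.5 141.7]
```

View pics/s3.png

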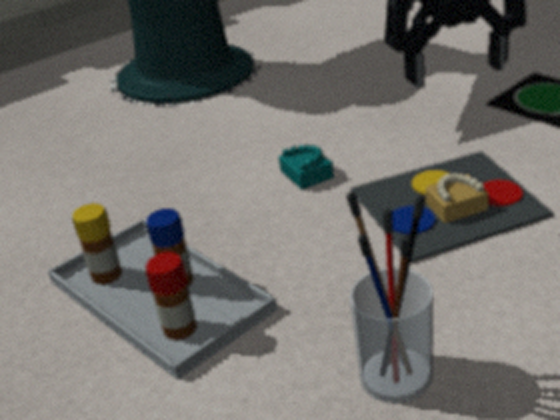

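All three jars stand upright in the tray (crop (100,245), (168,240), (172,295)), and the cast is still between the coasters. Descending on it.

```bash
python3 -m jog '[{"dx":-0.9,"dy":-0.5,"dz":28,"ax":0,"ay":0,"az":0},{"dx":0,"dy":0,"dz":30,"ax":0,"ay":0,"az":0},{"dx":0,"dy":0,"dz":30,"ax":0,"ay":0,"az":0},{"dx":0,"dy":0,"dz":28,"ax":0,"ay":0,"az":0},{"dx":0,"dy":0,"dz":16,"ax":0,"ay":0,"az":0},{"dx":0,"dy":0,"dz":6,"ax":0,"ay":0,"az":0},{"dx":0,"dy":0,"dz":4,"ax":0,"ay":0,"az":0},{"dx":0,"dy":0,"dz":0,"ax":0,"ay":0,"az":0},{"dx":0,"dy":0,"dz":0,"ax":0,"ay":0,"az":0},{"dx":0,"dy":0,"dz":0,"ax":0,"ay":0,"az":0},{"dx":0,"dy":0,"dz":0,"ax":0,"ay":0,"az":0}]'
python3 -c "
from h import *
go(.5747,-.0056,.030)
c=optics.read_camera('scene'); crop(c,'pics/s4.png',230,130,330,270,4)
"
```

```text
time: 24.1
tool_pos: [0.5756, -0.0056, 0.1858]
tcp_rot: [0.553, 3.089, 0.001]
wrist_force: [-0.2, 0.4, -0.2]
width: 0.997
grip_force: 0.0
t 24.1 hold [ 0.576  -0.0057  0.0311] yaw 69.69 tilt [ 0.0029 -0.0001] F [-0.2  0.4 -0.2] w 0.997 grip 0.0
d [ 1.3 -0.4  1.1]
```

View pics/s4.png

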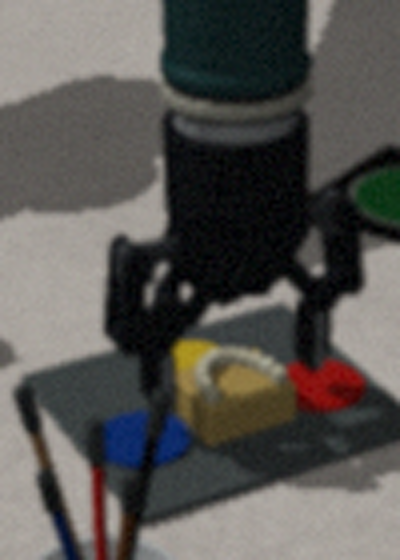

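```bash
python3 -m jog '[{"dx":0.6,"dy":0,"dz":1,"ax":0,"ay":0,"az":0},{"dx":0,"dy":0,"dz":0,"ax":0,"ay":0,"az":0},{"dx":0,"dy":0,"dz":0,"ax":0,"ay":0,"az":0},{"dx":0,"dy":0,"dz":1,"ax":0,"ay":0,"az":0},{"dx":0,"dy":0,"dz":1,"ax":0,"ay":0,"az":0},{"dx":0,"dy":0,"dz":0,"ax":0,"ay":0,"az":0},{"dx":0,"dy":0,"dz":0,"ax":0,"ay":0,"az":0}]' 0.75
python3 -m jog '[{"dx":0,"dy":0,"dz":1,"ax":0,"ay":0,"az":0},{"dx":0,"dy":0,"dz":1,"ax":0,"ay":0,"az":0},{"dx":0,"dy":0,"dz":0,"ax":0,"ay":0,"az":0},{"dx":0,"dy":0,"dz":0,"ax":0,"ay":0,"az":0}]' 0.75
python3 -c "
from h import *
go(.5747,-.0056,.024)
"
```

```text
time: 24.73
tool_pos: [0.574, -0.0054, 0.181]
tcp_rot: [-0.554, -3.092, 0.0]
wrist_force: [-0.6, -0.0, 0.5]
width: 0.752
grip_force: 0.0
time: 25.07
tool_pos: [0.5741, -0.0054, 0.1791]
tcp_rot: [-0.554, -3.092, 0.0]
wrist_force: [0.3, 0.0, -0.4]
width: 0.751
grip_force: 0.0
t 25.1 hold [ 0.574  -0.0054  0.0244] yaw 69.69 tilt [-0.0002 -0.    ] F [ 0.3  0.  -0.4] w 0.751 grip 0.0
d [-0.7  0.1  0.4]
```

```bash
python3 -m jog '[{"dx":0,"dy":0,"dz":-1,"ax":0,"ay":0,"az":0},{"dx":0,"dy":0,"dz":0,"ax":0,"ay":0,"az":0},{"dx":0,"dy":0,"dz":0,"ax":0,"ay":0,"az":0},{"dx":0,"dy":0,"dz":0,"ax":0,"ay":0,"az":0},{"dx":0,"dy":0,"dz":0,"ax":0,"ay":0,"az":0},{"dx":0,"dy":0,"dz":0,"ax":0,"ay":0,"az":0},{"dx":0,"dy":0,"dz":0,"ax":0,"ay":0,"az":0}]' 0 45
python3 -c "
from h import *
go(.5747,-.0056,.024)
"
```

```text
time: 25.65
tool_pos: [0.574, -0.0054, 0.1801]
tcp_rot: [-0.554, -3.092, 0.0]
wrist_force: [-0.1, 0.6, -0.6]
width: 0.646
grip_force: 50.8
t 25.6 hold [ 0.5739 -0.0054  0.0254] yaw 69.69 tilt [-0.0003  0.    ] F [-0.1  0.6 -0.6] w 0.646 grip 50.8
d [-0.8  0.1  1.4]
```

```bash
python3 -m jog '[{"dx":0,"dy":0,"dz":-8,"ax":0,"ay":0,"az":0},{"dx":0,"dy":0,"dz":-16,"ax":0,"ay":0,"az":0},{"dx":0,"dy":0,"dz":-18,"ax":0,"ay":0,"az":0},{"dx":0,"dy":0,"dz":-18,"ax":0,"ay":0,"az":0},{"dx":0,"dy":0,"dz":0,"ax":0,"ay":0,"az":0},{"dx":0,"dy":0,"dz":0,"ax":0,"ay":0,"az":0},{"dx":0,"dy":0,"dz":0,"ax":0,"ay":0,"az":0}]'
python3 -c "
from h import *
go(.486,.2918,.0234)
c=optics.read_camera('scene'); crop(c,'pics/s5.png',230,130,330,270,4)
"
```

```text
time: 26.23
tool_pos: [0.5737, -0.0054, 0.2397]
tcp_rot: [-0.554, -3.092, 0.0]
wrist_force: [0.0, 0.5, -1.8]
width: 0.645
grip_force: 50.8
t 26.2 hold [ 0.5736 -0.0054  0.085 ] yaw 69.69 tilt [-0.0007  0.    ] F [ 0.   0.5 -1.8] w 0.645 grip 50.8
d [185.2 248.3  61.6]
```

View pics/s5.png

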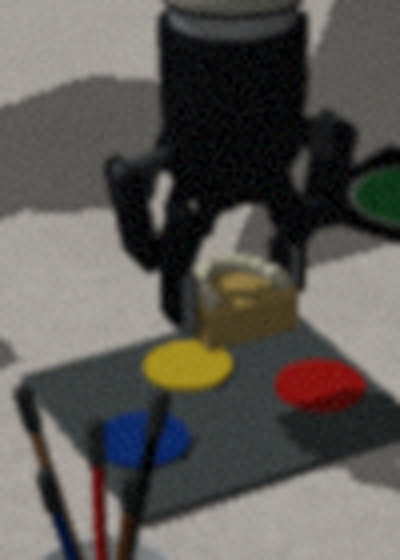

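The cast is held level, clear of the board. Carrying it to the mat.

```bash
python3 -m jog '[{"dx":18.5,"dy":24.8,"dz":0,"ax":0,"ay":0,"az":0},{"dx":18.5,"dy":24.8,"dz":0,"ax":0,"ay":0,"az":0},{"dx":18.5,"dy":24.8,"dz":0,"ax":0,"ay":0,"az":0},{"dx":18.5,"dy":24.8,"dz":0,"ax":0,"ay":0,"az":0},{"dx":18.5,"dy":24.8,"dz":0,"ax":0,"ay":0,"az":0},{"dx":18.5,"dy":24.8,"dz":0,"ax":0,"ay":0,"az":0},{"dx":18.5,"dy":24.8,"dz":0,"ax":0,"ay":0,"az":0},{"dx":18.5,"dy":24.8,"dz":0,"ax":0,"ay":0,"az":0},{"dx":18.5,"dy":24.8,"dz":0,"ax":0,"ay":0,"az":0},{"dx":18.5,"dy":24.8,"dz":0,"ax":0,"ay":0,"az":0},{"dx":0,"dy":0,"dz":0,"ax":0,"ay":0,"az":0},{"dx":0,"dy":0,"dz":0,"ax":0,"ay":0,"az":0},{"dx":0,"dy":0,"dz":0,"ax":0,"ay":0,"az":0},{"dx":0,"dy":0,"dz":0,"ax":0,"ay":0,"az":0},{"dx":0,"dy":0,"dz":0,"ax":0,"ay":0,"az":0},{"dx":0,"dy":0,"dz":0,"ax":0,"ay":0,"az":0}]' >/dev/null
python3 -m jog '[{"dx":0,"dy":0,"dz":20,"ax":0,"ay":0,"az":0},{"dx":0,"dy":0,"dz":20,"ax":0,"ay":0,"az":0},{"dx":0,"dy":0,"dz":10,"ax":0,"ay":0,"az":0},{"dx":0,"dy":0,"dz":5,"ax":0,"ay":0,"az":0},{"dx":0,"dy":0,"dz":0,"ax":0,"ay":0,"az":0},{"dx":0,"dy":0,"dz":0,"ax":0,"ay":0,"az":0},{"dx":0,"dy":0,"dz":0,"ax":0,"ay":0,"az":0},{"dx":0,"dy":0,"dz":0,"ax":0,"ay":0,"az":0}]'
python3 -c "
from h import *
go(.486,.2918,.0234)"
```

```text
time: 28.28
tool_pos: [0.4873, 0.2917, 0.1864]
tcp_rot: [0.554, 3.091, 0.002]
wrist_force: [0.3, 0.1, -1.2]
width: 0.646
grip_force: 50.7
t 28.3 hold [0.4877 0.2919 0.0317] yaw 69.69 tilt [0.002  0.0011] F [ 0.3  0.1 -1.2] w 0.646 grip 50.7
d [ 1.5 -0.7  8.3]
```

```bash
python3 -m jog '[{"dx":0.6,"dy":0,"dz":3,"ax":0,"ay":0,"az":0},{"dx":0,"dy":0,"dz":2,"ax":0,"ay":0,"az":0},{"dx":0,"dy":0,"dz":0.5,"ax":0,"ay":0,"az":0},{"dx":0,"dy":0,"dz":0,"ax":0,"ay":0,"az":0},{"dx":0,"dy":0,"dz":0,"ax":0,"ay":0,"az":0},{"dx":0,"dy":0,"dz":0,"ax":0,"ay":0,"az":0}]'
python3 -c "
from h import *
go(.486,.2918,.0234)"
```

```text
time: 28.78
tool_pos: [0.4861, 0.2916, 0.1797]
tcp_rot: [0.554, 3.092, 0.0]
wrist_force: [-1.0, -0.1, -1.5]
width: 0.641
grip_force: 50.7
t 28.8 hold [0.4861 0.2916 0.025 ] yaw 69.7 tilt [ 0. -0.] F [-1.  -0.1 -1.5] w 0.641 grip 50.7
d [0.2 0.1 1.6]
```

```bash
python3 -m jog '[{"dx":0,"dy":0,"dz":1,"ax":0,"ay":0,"az":0},{"dx":0,"dy":0,"dz":0.8,"ax":0,"ay":0,"az":0},{"dx":0,"dy":0,"dz":0,"ax":0,"ay":0,"az":0},{"dx":0,"dy":0,"dz":0,"ax":0,"ay":0,"az":0},{"dx":0,"dy":0,"dz":0,"ax":0,"ay":0,"az":0}]'
python3 -c "
from h import *
go(.486,.2918,.0234)"
```

```text
time: 29.2
tool_pos: [0.4862, 0.2917, 0.1781]
tcp_rot: [0.554, 3.092, 0.0]
wrist_force: [-0.2, 0.1, 0.4]
width: 0.645
grip_force: 50.9
t 29.2 hold [0.4862 0.2917 0.0234] yaw 69.7 tilt [0.0003 0.0001] F [-0.2  0.1  0.4] w 0.645 grip 50.9
d [ 0.3  0.  -0. ]
```

```bash
python3 -m jog '[{"dx":0,"dy":0,"dz":0.3,"ax":0,"ay":0,"az":0},{"dx":0,"dy":0,"dz":0,"ax":0,"ay":0,"az":0},{"dx":0,"dy":0,"dz":0,"ax":0,"ay":0,"az":0},{"dx":0,"dy":0,"dz":0,"ax":0,"ay":0,"az":0},{"dx":0,"dy":0,"dz":0,"ax":0,"ay":0,"az":0},{"dx":0,"dy":0,"dz":-10,"ax":0,"ay":0,"az":0},{"dx":0,"dy":0,"dz":-20,"ax":0,"ay":0,"az":0},{"dx":0,"dy":0,"dz":-30,"ax":0,"ay":0,"az":0},{"dx":0,"dy":0,"dz":-30,"ax":0,"ay":0,"az":0},{"dx":0,"dy":0,"dz":-30,"ax":0,"ay":0,"az":0},{"dx":0,"dy":0,"dz":-30,"ax":0,"ay":0,"az":0}]' 0.95 30
python3 -m jog '[{"dx":0,"dy":0,"dz":0,"ax":0,"ay":0,"az":6.97},{"dx":0,"dy":0,"dz":0,"ax":0,"ay":0,"az":6.97},{"dx":0,"dy":0,"dz":0,"ax":0,"ay":0,"az":6.97},{"dx":0,"dy":0,"dz":0,"ax":0,"ay":0,"az":6.97},{"dx":0,"dy":0,"dz":0,"ax":0,"ay":0,"az":6.97},{"dx":0,"dy":0,"dz":0,"ax":0,"ay":0,"az":6.97},{"dx":0,"dy":0,"dz":0,"ax":0,"ay":0,"az":6.97},{"dx":0,"dy":0,"dz":0,"ax":0,"ay":0,"az":6.97},{"dx":0,"dy":0,"dz":0,"ax":0,"ay":0,"az":6.97},{"dx":0,"dy":0,"dz":0,"ax":0,"ay":0,"az":6.97},{"dx":0,"dy":0,"dz":0,"ax":0,"ay":0,"az":0},{"dx":0,"dy":0,"dz":0,"ax":0,"ay":0,"az":0},{"dx":0,"dy":0,"dz":0,"ax":0,"ay":0,"az":0}]' 0.75
python3 -c "
from h import *
go(.5172,-.3302,.0682)"
```

```text
time: 30.12
tool_pos: [0.4859, 0.2915, 0.3298]
tcp_rot: [0.554, 3.092, 0.0]
wrist_force: [0.2, 0.7, -0.2]
width: 0.954
grip_force: 0.0
time: 31.2
tool_pos: [0.4861, 0.2916, 0.328]
tcp_rot: [2.218, 2.225, 0.001]
wrist_force: [-0.1, 0.1, 0.4]
width: 0.748
grip_force: 0.0
t 31.2 hold [0.4861 0.2916 0.1733] yaw 0.16 tilt [0.0004 0.0002] F [-0.1  0.1  0.4] w 0.748 grip 0.0
d [-621.9   29.3  105. ]
```

```bash
python3 -m jog '[{"dx":-34.5,"dy":1.63,"dz":0,"ax":0,"ay":0,"az":0.15},{"dx":-34.5,"dy":1.63,"dz":0,"ax":0,"ay":0,"az":0},{"dx":-34.5,"dy":1.63,"dz":0,"ax":0,"ay":0,"az":0},{"dx":-34.5,"dy":1.63,"dz":0,"ax":0,"ay":0,"az":0},{"dx":-34.5,"dy":1.63,"dz":0,"ax":0,"ay":0,"az":0},{"dx":-34.5,"dy":1.63,"dz":0,"ax":0,"ay":0,"az":0},{"dx":-34.5,"dy":1.63,"dz":0,"ax":0,"ay":0,"az":0},{"dx":-34.5,"dy":1.63,"dz":0,"ax":0,"ay":0,"az":0},{"dx":-34.5,"dy":1.63,"dz":0,"ax":0,"ay":0,"az":0},{"dx":-34.5,"dy":1.63,"dz":0,"ax":0,"ay":0,"az":0},{"dx":-34.5,"dy":1.63,"dz":0,"ax":0,"ay":0,"az":0},{"dx":-34.5,"dy":1.63,"dz":0,"ax":0,"ay":0,"az":0},{"dx":-34.5,"dy":1.63,"dz":0,"ax":0,"ay":0,"az":0},{"dx":-34.5,"dy":1.63,"dz":0,"ax":0,"ay":0,"az":0},{"dx":-34.5,"dy":1.63,"dz":0,"ax":0,"ay":0,"az":0},{"dx":-34.5,"dy":1.63,"dz":0,"ax":0,"ay":0,"az":0},{"dx":-34.5,"dy":1.63,"dz":0,"ax":0,"ay":0,"az":0},{"dx":-34.5,"dy":1.63,"dz":0,"ax":0,"ay":0,"az":0}]' >/dev/null
python3 -m jog '[{"dx":0,"dy":0,"dz":0,"ax":0,"ay":0,"az":0},{"dx":0,"dy":0,"dz":0,"ax":0,"ay":0,"az":0},{"dx":0,"dy":0,"dz":0,"ax":0,"ay":0,"az":0},{"dx":0,"dy":0,"dz":0,"ax":0,"ay":0,"az":0},{"dx":0,"dy":0,"dz":0,"ax":0,"ay":0,"az":0},{"dx":0,"dy":0,"dz":0,"ax":0,"ay":0,"az":0}]'
python3 -c "
from h import *
go(.5172,-.3302,.0682)
c=optics.read_camera('top'); A=c['img'][195:295,80:180,::-1]; B=c['img'][150:270,215:345,::-1]
cv2.imwrite('pics/m1.png',cv2.resize(A,None,fx=5,fy=5,interpolation=2)); 
import numpy as np
im=np.zeros((600,770,3),np.uint8); im[:400,:400]=cv2.resize(A,None,fx=4,fy=4,interpolation=2); im[:330,402:760]=cv2.resize(B,(358,330),interpolation=2); cv2.imwrite('pics/m2.png',cv2.resize(A,None,fx=5,fy=5,interpolation=2)); cv2.imwrite('pics/b2.png',cv2.resize(B,None,fx=5,fy=5,interpolation=2))
"
```

```text
time: 33.2
tool_pos: [0.5139, -0.3283, 0.3276]
tcp_rot: [-2.222, -2.22, -0.0]
wrist_force: [-0.3, 0.4, 0.3]
width: 0.753
grip_force: 0.0
t 33.2 hold [ 0.5139 -0.3282  0.1729] yaw -0.05 tilt [-0.0001  0.0002] F [-0.3  0.4  0.3] w 0.753 grip 0.0
d [ -2.    3.3 104.7]
```

View pics/m1.png

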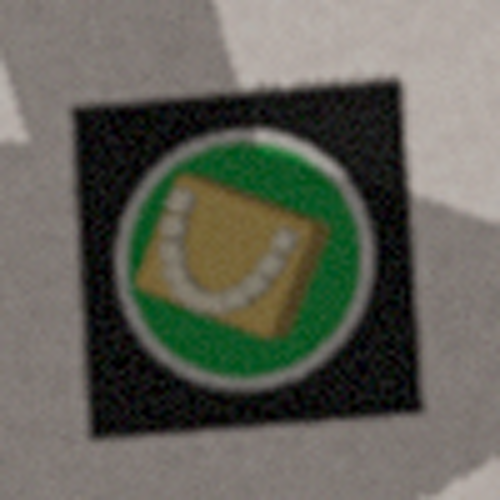

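View pics/b2.png

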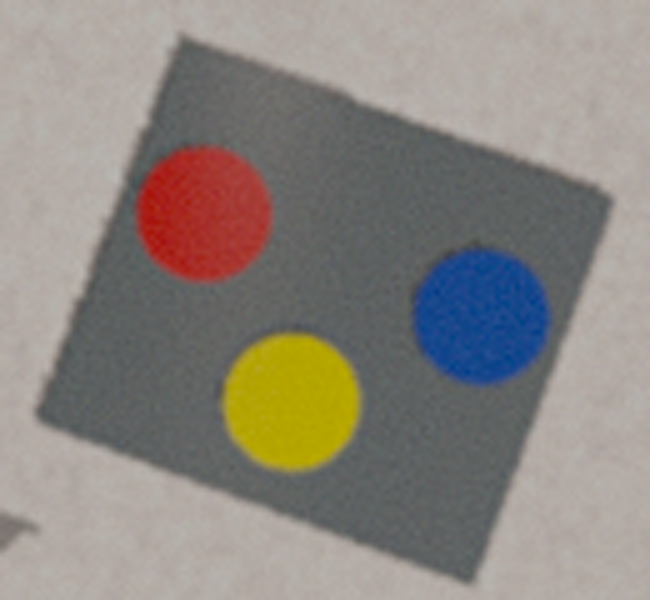

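```bash
python3 - <<'E'
from h import *
c=optics.read_camera("top"); hsv=cv2.cvtColor(c["img"],cv2.COLOR_RGB2HSV)
# predicted pixels of cast block (block top z .028) if centred at ring
import numpy as np
for ctr in [(.4861,.2919)]:
    a=np.radians(-20.3); R=np.array([[np.cos(a),-np.sin(a)],[np.sin(a),np.cos(a)]])
    for z in(.028,.004):
        print(z,[((proj(c,[*(R@np.array(q)+ctr),z])-[80,195]+.5)*5-.5).round(0).tolist() for q in[(.023,.028),(.023,-.028),(-.023,-.028),(-.023,.028)]])
h,s,v=[hsv[150:270,215:345,i] for i in range(3)]
for n,m in dict(red=((h<8)|(h>172)),blue=(h>100)&(h<125),yellow=(h>22)&(h<35)).items():
    m=m&(s>140)&(v>50); n_,l,st,ce=cv2.connectedComponentsWithStats(m.astype(np.uint8)); k=1+st[1:,4].argmax()
    print(n,st[k],back(c,*(ce[k]+[215,150]),.009))
h,s,v=[hsv[195:295,80:180,i] for i in range(3)]
E
```

```text
0.028 [[179.0, 176.0], [316.0, 229.0], [269.0, 344.0], [133.0, 290.0]]
0.004 [[202.0, 177.0], [335.0, 230.0], [290.0, 341.0], [157.0, 288.0]]
red [ 27  30  27  26 548] [0.59360651 0.04879667]
blue [ 83  50  27  27 561] [ 0.55540781 -0.05855232]
yellow [ 45  67  27  27 574] [0.52206144 0.01367324]
```

Teeth are up and the cast is inside the ring (corners match the centred prediction within about 1 px). The coasters are bare at (204,214), (482,316) and (291,402) in the crop. Next: red jar.

```bash
python3 -m jog '[{"dx":-2,"dy":3.3,"dz":26,"ax":0,"ay":0,"az":0},{"dx":0,"dy":0,"dz":30,"ax":0,"ay":0,"az":0},{"dx":0,"dy":0,"dz":28,"ax":0,"ay":0,"az":0},{"dx":0,"dy":0,"dz":14,"ax":0,"ay":0,"az":0},{"dx":0,"dy":0,"dz":6,"ax":0,"ay":0,"az":0},{"dx":0,"dy":0,"dz":0,"ax":0,"ay":0,"az":0},{"dx":0,"dy":0,"dz":0,"ax":0,"ay":0,"az":0},{"dx":0,"dy":0,"dz":0,"ax":0,"ay":0,"az":0}]'
python3 -m jog '[{"dx":0,"dy":0,"dz":0,"ax":0,"ay":0,"az":0},{"dx":0,"dy":0,"dz":0,"ax":0,"ay":0,"az":0},{"dx":0,"dy":0,"dz":0,"ax":0,"ay":0,"az":0},{"dx":0,"dy":0,"dz":0,"ax":0,"ay":0,"az":0},{"dx":0,"dy":0,"dz":0,"ax":0,"ay":0,"az":0},{"dx":0,"dy":0,"dz":0,"ax":0,"ay":0,"az":0},{"dx":0,"dy":0,"dz":0,"ax":0,"ay":0,"az":0},{"dx":0,"dy":0,"dz":0,"ax":0,"ay":0,"az":0}]' 0 30
python3 -c "
from h import *
go(.5948,.0492,.0742)"
```

```text
time: 33.97
tool_pos: [0.5181, -0.3321, 0.2256]
tcp_rot: [2.222, 2.216, 0.001]
wrist_force: [0.0, -1.0, 0.3]
width: 0.75
grip_force: 0.0
time: 34.63
tool_pos: [0.5175, -0.3319, 0.225]
tcp_rot: [2.223, 2.217, 0.0]
wrist_force: [-1.8, 0.0, 6.4]
width: 0.361
grip_force: 29.6
t 34.6 hold [ 0.5177 -0.3321  0.0703] yaw -0.16 tilt [ 0.0014 -0.0012] F [-1.8  0.   6.4] w 0.361 grip 29.6
d [381.5  76.   -4.3]
```

```bash
python3 -m jog '[{"dx":0,"dy":0,"dz":-20,"ax":0,"ay":0,"az":0},{"dx":0,"dy":0,"dz":-26,"ax":0,"ay":0,"az":0},{"dx":0,"dy":0,"dz":-27,"ax":0,"ay":0,"az":0},{"dx":0,"dy":0,"dz":-27,"ax":0,"ay":0,"az":0},{"dx":34.5,"dy":6.95,"dz":0,"ax":0,"ay":0,"az":0},{"dx":34.5,"dy":6.95,"dz":0,"ax":0,"ay":0,"az":0},{"dx":34.5,"dy":6.95,"dz":0,"ax":0,"ay":0,"az":0},{"dx":34.5,"dy":6.95,"dz":0,"ax":0,"ay":0,"az":0},{"dx":34.5,"dy":6.95,"dz":0,"ax":0,"ay":0,"az":0},{"dx":34.5,"dy":6.95,"dz":0,"ax":0,"ay":0,"az":0},{"dx":34.5,"dy":6.95,"dz":0,"ax":0,"ay":0,"az":0},{"dx":34.5,"dy":6.95,"dz":0,"ax":0,"ay":0,"az":0},{"dx":34.5,"dy":6.95,"dz":0,"ax":0,"ay":0,"az":0},{"dx":34.5,"dy":6.95,"dz":0,"ax":0,"ay":0,"az":0},{"dx":34.5,"dy":6.95,"dz":0,"ax":0,"ay":0,"az":0},{"dx":0,"dy":0,"dz":0,"ax":0,"ay":0,"az":0},{"dx":0,"dy":0,"dz":0,"ax":0,"ay":0,"az":0},{"dx":0,"dy":0,"dz":0,"ax":0,"ay":0,"az":0},{"dx":0,"dy":0,"dz":0,"ax":0,"ay":0,"az":0},{"dx":0,"dy":0,"dz":0,"ax":0,"ay":0,"az":0}]'
python3 -m jog '[{"dx":0,"dy":0,"dz":25,"ax":0,"ay":0,"az":0},{"dx":0,"dy":0,"dz":25,"ax":0,"ay":0,"az":0},{"dx":0,"dy":0,"dz":25,"ax":0,"ay":0,"az":0},{"dx":0,"dy":0,"dz":10,"ax":0,"ay":0,"az":0},{"dx":0,"dy":0,"dz":4,"ax":0,"ay":0,"az":0},{"dx":0,"dy":0,"dz":2,"ax":0,"ay":0,"az":0},{"dx":0,"dy":0,"dz":0,"ax":0,"ay":0,"az":0},{"dx":0,"dy":0,"dz":0,"ax":0,"ay":0,"az":0},{"dx":0,"dy":0,"dz":0,"ax":0,"ay":0,"az":0},{"dx":0,"dy":0,"dz":0,"ax":0,"ay":0,"az":0}]'
python3 -c "
from h import *
go(.5948,.0473,.0753)"
```

```text
time: 36.3
tool_pos: [0.5944, 0.0465, 0.3234]
tcp_rot: [-2.226, -2.216, 0.001]
wrist_force: [0.3, -0.7, -1.5]
width: 0.368
grip_force: 30.1
time: 37.13
tool_pos: [0.5953, 0.0479, 0.234]
tcp_rot: [2.223, 2.217, 0.003]
wrist_force: [-0.4, 0.6, -1.9]
width: 0.365
grip_force: 30.1
t 37.1 hold [0.5957 0.0479 0.0793] yaw -0.15 tilt [0.0025 0.0001] F [-0.4  0.6 -1.9] w 0.365 grip 30.1
d [-0.6 -0.9  4. ]
```

```bash
python3 -m jog '[{"dx":0,"dy":0,"dz":1,"ax":0,"ay":0,"az":0},{"dx":0,"dy":0,"dz":1,"ax":0,"ay":0,"az":0},{"dx":0,"dy":0,"dz":1,"ax":0,"ay":0,"az":0},{"dx":0,"dy":0,"dz":0,"ax":0,"ay":0,"az":0},{"dx":0,"dy":0,"dz":0,"ax":0,"ay":0,"az":0},{"dx":0,"dy":0,"dz":0,"ax":0,"ay":0,"az":0}]'
python3 -c "
from h import *
go(.5948,.0473,.0743)"
```

```text
time: 37.63
tool_pos: [0.5948, 0.0479, 0.23]
tcp_rot: [2.224, 2.218, 0.0]
wrist_force: [-0.6, -0.0, 4.0]
width: 0.363
grip_force: 30.4
t 37.6 hold [0.5948 0.0479 0.0753] yaw -0.15 tilt [0.0003 0.0001] F [-0.6 -0.   4. ] w 0.363 grip 30.4
d [-0.6 -0.   1. ]
```

```bash
python3 -m jog '[{"dx":0,"dy":0,"dz":0,"ax":0,"ay":0,"az":0},{"dx":0,"dy":0,"dz":0,"ax":0,"ay":0,"az":0},{"dx":0,"dy":0,"dz":0,"ax":0,"ay":0,"az":0},{"dx":0,"dy":0,"dz":0,"ax":0,"ay":0,"az":0},{"dx":0,"dy":0,"dz":0,"ax":0,"ay":0,"az":0},{"dx":0,"dy":0,"dz":-10,"ax":0,"ay":0,"az":0},{"dx":0,"dy":0,"dz":-20,"ax":0,"ay":0,"az":0},{"dx":0,"dy":0,"dz":-23,"ax":0,"ay":0,"az":0},{"dx":0,"dy":0,"dz":-23,"ax":0,"ay":0,"az":0},{"dx":0,"dy":0,"dz":-23,"ax":0,"ay":0,"az":0}]' 0.75 30 >/dev/null
python3 -m jog '[{"dx":-30.8,"dy":-12.9,"dz":0,"ax":0,"ay":0,"az":0},{"dx":-30.8,"dy":-12.9,"dz":0,"ax":0,"ay":0,"az":0},{"dx":-30.8,"dy":-12.9,"dz":0,"ax":0,"ay":0,"az":0},{"dx":-30.8,"dy":-12.9,"dz":0,"ax":0,"ay":0,"az":0},{"dx":-30.8,"dy":-12.9,"dz":0,"ax":0,"ay":0,"az":0},{"dx":-30.8,"dy":-12.9,"dz":0,"ax":0,"ay":0,"az":0},{"dx":-30.8,"dy":-12.9,"dz":0,"ax":0,"ay":0,"az":0},{"dx":-30.8,"dy":-12.9,"dz":0,"ax":0,"ay":0,"az":0},{"dx":-30.8,"dy":-12.9,"dz":0,"ax":0,"ay":0,"az":0},{"dx":-30.8,"dy":-12.9,"dz":0,"ax":0,"ay":0,"az":0},{"dx":-30.8,"dy":-12.9,"dz":0,"ax":0,"ay":0,"az":0},{"dx":0,"dy":0,"dz":0,"ax":0,"ay":0,"az":0},{"dx":0,"dy":0,"dz":0,"ax":0,"ay":0,"az":0},{"dx":0,"dy":0,"dz":0,"ax":0,"ay":0,"az":0},{"dx":0,"dy":0,"dz":0,"ax":0,"ay":0,"az":0},{"dx":0,"dy":0,"dz":0,"ax":0,"ay":0,"az":0},{"dx":0,"dy":0,"dz":0,"ax":0,"ay":0,"az":0}]'
python3 -c "
from h import *
go(.4533,-.2903,.0690)"
```

```text
time: 39.88
tool_pos: [0.4523, -0.2896, 0.3286]
tcp_rot: [-2.222, -2.22, -0.0]
wrist_force: [0.2, -0.2, 0.2]
width: 0.754
grip_force: 0.0
t 39.9 hold [ 0.4523 -0.2895  0.1739] yaw -0.05 tilt [-0.      0.0002] F [ 0.2 -0.2  0.2] w 0.754 grip 0.0
d [ -0.8   1.  104.9]
```

```bash
python3 -m jog '[{"dx":0,"dy":0.6,"dz":26,"ax":0,"ay":0,"az":0},{"dx":0,"dy":0,"dz":30,"ax":0,"ay":0,"az":0},{"dx":0,"dy":0,"dz":28,"ax":0,"ay":0,"az":0},{"dx":0,"dy":0,"dz":14,"ax":0,"ay":0,"az":0},{"dx":0,"dy":0,"dz":6,"ax":0,"ay":0,"az":0},{"dx":0,"dy":0,"dz":0,"ax":0,"ay":0,"az":0},{"dx":0,"dy":0,"dz":0,"ax":0,"ay":0,"az":0},{"dx":0,"dy":0,"dz":0,"ax":0,"ay":0,"az":0}]'
python3 -m jog '[{"dx":0,"dy":0,"dz":0,"ax":0,"ay":0,"az":0},{"dx":0,"dy":0,"dz":0,"ax":0,"ay":0,"az":0},{"dx":0,"dy":0,"dz":0,"ax":0,"ay":0,"az":0},{"dx":0,"dy":0,"dz":0,"ax":0,"ay":0,"az":0},{"dx":0,"dy":0,"dz":0,"ax":0,"ay":0,"az":0},{"dx":0,"dy":0,"dz":0,"ax":0,"ay":0,"az":0},{"dx":0,"dy":0,"dz":0,"ax":0,"ay":0,"az":0},{"dx":0,"dy":0,"dz":0,"ax":0,"ay":0,"az":0}]' 0 30
python3 -c "
from h import *
go(.5553,-.058,.0742)"
```

```text
time: 40.55
tool_pos: [0.4533, -0.2909, 0.2261]
tcp_rot: [2.222, 2.217, 0.001]
wrist_force: [0.2, 1.2, -0.4]
width: 0.75
grip_force: 0.0
time: 41.22
tool_pos: [0.4528, -0.291, 0.2258]
tcp_rot: [2.223, 2.217, 0.0]
wrist_force: [-0.5, -0.4, 5.5]
width: 0.368
grip_force: 29.7
t 41.2 hold [ 0.4531 -0.2912  0.0711] yaw -0.16 tilt [ 0.0015 -0.0011] F [-0.5 -0.4  5.5] w 0.368 grip 29.7
d [233.5 101.6  -3.2]
```

```bash
python3 -m jog '[{"dx":0,"dy":0,"dz":-20,"ax":0,"ay":0,"az":0},{"dx":0,"dy":0,"dz":-26,"ax":0,"ay":0,"az":0},{"dx":0,"dy":0,"dz":-27,"ax":0,"ay":0,"az":0},{"dx":0,"dy":0,"dz":-27,"ax":0,"ay":0,"az":0},{"dx":25.8,"dy":11.3,"dz":0,"ax":0,"ay":0,"az":0},{"dx":25.8,"dy":11.3,"dz":0,"ax":0,"ay":0,"az":0},{"dx":25.8,"dy":11.3,"dz":0,"ax":0,"ay":0,"az":0},{"dx":25.8,"dy":11.3,"dz":0,"ax":0,"ay":0,"az":0},{"dx":25.8,"dy":11.3,"dz":0,"ax":0,"ay":0,"az":0},{"dx":25.8,"dy":11.3,"dz":0,"ax":0,"ay":0,"az":0},{"dx":25.8,"dy":11.3,"dz":0,"ax":0,"ay":0,"az":0},{"dx":25.8,"dy":11.3,"dz":0,"ax":0,"ay":0,"az":0},{"dx":25.8,"dy":11.3,"dz":0,"ax":0,"ay":0,"az":0},{"dx":0,"dy":0,"dz":0,"ax":0,"ay":0,"az":0},{"dx":0,"dy":0,"dz":0,"ax":0,"ay":0,"az":0},{"dx":0,"dy":0,"dz":0,"ax":0,"ay":0,"az":0},{"dx":0,"dy":0,"dz":0,"ax":0,"ay":0,"az":0},{"dx":0,"dy":0,"dz":0,"ax":0,"ay":0,"az":0}]'
python3 -m jog '[{"dx":0,"dy":0,"dz":25,"ax":0,"ay":0,"az":0},{"dx":0,"dy":0,"dz":25,"ax":0,"ay":0,"az":0},{"dx":0,"dy":0,"dz":25,"ax":0,"ay":0,"az":0},{"dx":0,"dy":0,"dz":10,"ax":0,"ay":0,"az":0},{"dx":0,"dy":0,"dz":4,"ax":0,"ay":0,"az":0},{"dx":0,"dy":0,"dz":2,"ax":0,"ay":0,"az":0},{"dx":0,"dy":0,"dz":1,"ax":0,"ay":0,"az":0},{"dx":0,"dy":0,"dz":1,"ax":0,"ay":0,"az":0},{"dx":0,"dy":0,"dz":0,"ax":0,"ay":0,"az":0},{"dx":0,"dy":0,"dz":0,"ax":0,"ay":0,"az":0},{"dx":0,"dy":0,"dz":0,"ax":0,"ay":0,"az":0},{"dx":0,"dy":0,"dz":0,"ax":0,"ay":0,"az":0},{"dx":0,"dy":0,"dz":0,"ax":0,"ay":0,"az":0}]'
python3 -c "
from h import *
go(.5553,-.0589,.0761)"
```

```text
time: 42.72
tool_pos: [0.5543, -0.0596, 0.3244]
tcp_rot: [-2.226, -2.217, 0.001]
wrist_force: [-0.4, 0.6, -0.6]
width: 0.367
grip_force: 30.1
time: 43.8
tool_pos: [0.5548, -0.0587, 0.2319]
tcp_rot: [2.224, 2.218, 0.0]
wrist_force: [-0.2, -0.2, 0.1]
width: 0.368
grip_force: 30.1
t 43.8 hold [ 0.5549 -0.0587  0.0772] yaw -0.15 tilt [ 0.0005 -0.0001] F [-0.2 -0.2  0.1] w 0.368 grip 30.1
d [-0.2  0.4  1.1]
```

```bash
python3 -m jog '[{"dx":0,"dy":0,"dz":1,"ax":0,"ay":0,"az":0},{"dx":0,"dy":0,"dz":0.7,"ax":0,"ay":0,"az":0},{"dx":0,"dy":0,"dz":0,"ax":0,"ay":0,"az":0},{"dx":0,"dy":0,"dz":0,"ax":0,"ay":0,"az":0},{"dx":0,"dy":0,"dz":0,"ax":0,"ay":0,"az":0}]'
python3 -c "
from h import *
go(.3892,-.3356,.0700)"
```

```text
time: 44.22
tool_pos: [0.555, -0.0587, 0.2308]
tcp_rot: [2.224, 2.218, 0.0]
wrist_force: [-1.0, 0.0, 5.3]
width: 0.366
grip_force: 30.7
t 44.2 hold [ 0.555  -0.0587  0.0761] yaw -0.15 tilt [ 0.0004 -0.0001] F [-1.   0.   5.3] w 0.366 grip 30.7
d [-277.3 -165.1    6.1]
```

Contact at 5 N. I'll release blue and go to yellow.

```bash
python3 -m jog '[{"dx":0,"dy":0,"dz":0,"ax":0,"ay":0,"az":0},{"dx":0,"dy":0,"dz":0,"ax":0,"ay":0,"az":0},{"dx":0,"dy":0,"dz":0,"ax":0,"ay":0,"az":0},{"dx":0,"dy":0,"dz":0,"ax":0,"ay":0,"az":0},{"dx":0,"dy":0,"dz":0,"ax":0,"ay":0,"az":0},{"dx":0,"dy":0,"dz":-10,"ax":0,"ay":0,"az":0},{"dx":0,"dy":0,"dz":-20,"ax":0,"ay":0,"az":0},{"dx":0,"dy":0,"dz":-23,"ax":0,"ay":0,"az":0},{"dx":0,"dy":0,"dz":-23,"ax":0,"ay":0,"az":0},{"dx":0,"dy":0,"dz":-23,"ax":0,"ay":0,"az":0}]' 0.75 30 >/dev/null
python3 -m jog '[{"dx":-27.7,"dy":-16.5,"dz":0,"ax":0,"ay":0,"az":0},{"dx":-27.7,"dy":-16.5,"dz":0,"ax":0,"ay":0,"az":0},{"dx":-27.7,"dy":-16.5,"dz":0,"ax":0,"ay":0,"az":0},{"dx":-27.7,"dy":-16.5,"dz":0,"ax":0,"ay":0,"az":0},{"dx":-27.7,"dy":-16.5,"dz":0,"ax":0,"ay":0,"az":0},{"dx":-27.7,"dy":-16.5,"dz":0,"ax":0,"ay":0,"az":0},{"dx":-27.7,"dy":-16.5,"dz":0,"ax":0,"ay":0,"az":0},{"dx":-27.7,"dy":-16.5,"dz":0,"ax":0,"ay":0,"az":0},{"dx":-27.7,"dy":-16.5,"dz":0,"ax":0,"ay":0,"az":0},{"dx":-27.7,"dy":-16.5,"dz":0,"ax":0,"ay":0,"az":0},{"dx":0,"dy":0,"dz":0,"ax":0,"ay":0,"az":0},{"dx":0,"dy":0,"dz":0,"ax":0,"ay":0,"az":0},{"dx":0,"dy":0,"dz":0,"ax":0,"ay":0,"az":0},{"dx":0,"dy":0,"dz":0,"ax":0,"ay":0,"az":0},{"dx":0,"dy":0,"dz":0,"ax":0,"ay":0,"az":0},{"dx":0,"dy":0,"dz":0,"ax":0,"ay":0,"az":0}]'
python3 -m jog '[{"dx":0,"dy":0,"dz":26,"ax":0,"ay":0,"az":0},{"dx":0,"dy":0,"dz":30,"ax":0,"ay":0,"az":0},{"dx":0,"dy":0,"dz":28,"ax":0,"ay":0,"az":0},{"dx":0,"dy":0,"dz":14,"ax":0,"ay":0,"az":0},{"dx":0,"dy":0,"dz":6,"ax":0,"ay":0,"az":0},{"dx":0,"dy":0,"dz":0,"ax":0,"ay":0,"az":0},{"dx":0,"dy":0,"dz":0,"ax":0,"ay":0,"az":0},{"dx":0,"dy":0,"dz":0,"ax":0,"ay":0,"az":0}]'
python3 -m jog '[{"dx":0,"dy":0,"dz":0,"ax":0,"ay":0,"az":0},{"dx":0,"dy":0,"dz":0,"ax":0,"ay":0,"az":0},{"dx":0,"dy":0,"dz":0,"ax":0,"ay":0,"az":0},{"dx":0,"dy":0,"dz":0,"ax":0,"ay":0,"az":0},{"dx":0,"dy":0,"dz":0,"ax":0,"ay":0,"az":0},{"dx":0,"dy":0,"dz":0,"ax":0,"ay":0,"az":0},{"dx":0,"dy":0,"dz":0,"ax":0,"ay":0,"az":0},{"dx":0,"dy":0,"dz":0,"ax":0,"ay":0,"az":0}]' 0 30
python3 -c "
from h import *
go(.5218,.0148,.0762)"
```

```text
time: 46.38
tool_pos: [0.3896, -0.3343, 0.3289]
tcp_rot: [-2.223, -2.22, -0.0]
wrist_force: [0.3, -0.5, 1.4]
width: 0.75
grip_force: 0.0
time: 47.05
tool_pos: [0.3898, -0.3357, 0.2264]
tcp_rot: [2.222, 2.217, 0.0]
wrist_force: [1.3, -0.3, -0.2]
width: 0.749
grip_force: 0.0
time: 47.72
tool_pos: [0.3893, -0.3357, 0.226]
tcp_rot: [2.223, 2.217, -0.0]
wrist_force: [-1.3, 0.3, 6.3]
width: 0.367
grip_force: 29.8
t 47.7 hold [ 0.3895 -0.3359  0.0713] yaw -0.16 tilt [ 0.0012 -0.0013] F [-1.3  0.3  6.3] w 0.367 grip 29.8
d [351.1 131.3  -5.2]
```

```bash
python3 -m jog '[{"dx":0,"dy":0,"dz":-20,"ax":0,"ay":0,"az":0},{"dx":0,"dy":0,"dz":-26,"ax":0,"ay":0,"az":0},{"dx":0,"dy":0,"dz":-27,"ax":0,"ay":0,"az":0},{"dx":0,"dy":0,"dz":-27,"ax":0,"ay":0,"az":0},{"dx":31.9,"dy":11.95,"dz":0,"ax":0,"ay":0,"az":0},{"dx":31.9,"dy":11.95,"dz":0,"ax":0,"ay":0,"az":0},{"dx":31.9,"dy":11.95,"dz":0,"ax":0,"ay":0,"az":0},{"dx":31.9,"dy":11.95,"dz":0,"ax":0,"ay":0,"az":0},{"dx":31.9,"dy":11.95,"dz":0,"ax":0,"ay":0,"az":0},{"dx":31.9,"dy":11.95,"dz":0,"ax":0,"ay":0,"az":0},{"dx":31.9,"dy":11.95,"dz":0,"ax":0,"ay":0,"az":0},{"dx":31.9,"dy":11.95,"dz":0,"ax":0,"ay":0,"az":0},{"dx":31.9,"dy":11.95,"dz":0,"ax":0,"ay":0,"az":0},{"dx":31.9,"dy":11.95,"dz":0,"ax":0,"ay":0,"az":0},{"dx":31.9,"dy":11.95,"dz":0,"ax":0,"ay":0,"az":0},{"dx":0,"dy":0,"dz":0,"ax":0,"ay":0,"az":0},{"dx":0,"dy":0,"dz":0,"ax":0,"ay":0,"az":0},{"dx":0,"dy":0,"dz":0,"ax":0,"ay":0,"az":0},{"dx":0,"dy":0,"dz":0,"ax":0,"ay":0,"az":0},{"dx":0,"dy":0,"dz":0,"ax":0,"ay":0,"az":0}]'
python3 -m jog '[{"dx":0,"dy":0,"dz":25,"ax":0,"ay":0,"az":0},{"dx":0,"dy":0,"dz":25,"ax":0,"ay":0,"az":0},{"dx":0,"dy":0,"dz":25,"ax":0,"ay":0,"az":0},{"dx":0,"dy":0,"dz":10,"ax":0,"ay":0,"az":0},{"dx":0,"dy":0,"dz":4,"ax":0,"ay":0,"az":0},{"dx":0,"dy":0,"dz":2,"ax":0,"ay":0,"az":0},{"dx":0,"dy":0,"dz":1,"ax":0,"ay":0,"az":0},{"dx":0,"dy":0,"dz":1,"ax":0,"ay":0,"az":0},{"dx":0,"dy":0,"dz":0,"ax":0,"ay":0,"az":0},{"dx":0,"dy":0,"dz":0,"ax":0,"ay":0,"az":0},{"dx":0,"dy":0,"dz":0,"ax":0,"ay":0,"az":0},{"dx":0,"dy":0,"dz":0,"ax":0,"ay":0,"az":0},{"dx":0,"dy":0,"dz":0,"ax":0,"ay":0,"az":0}]'
python3 -c "
from h import *
go(.5218,.0148,.0763)"
```

```text
time: 49.38
tool_pos: [0.521, 0.0142, 0.3247]
tcp_rot: [-2.226, -2.216, 0.001]
wrist_force: [-0.3, -0.2, -1.1]
width: 0.37
grip_force: 30.1
time: 50.47
tool_pos: [0.5215, 0.0154, 0.2322]
tcp_rot: [2.224, 2.218, 0.001]
wrist_force: [-0.6, 0.4, -1.5]
width: 0.366
grip_force: 30.1
t 50.5 hold [0.5216 0.0154 0.0775] yaw -0.15 tilt [0.0006 0.    ] F [-0.6  0.4 -1.5] w 0.366 grip 30.1
d [-0.6  0.2  1.2]
```

```bash
python3 -m jog '[{"dx":-0.5,"dy":0,"dz":1,"ax":0,"ay":0,"az":0},{"dx":0,"dy":0,"dz":0.7,"ax":0,"ay":0,"az":0},{"dx":0,"dy":0,"dz":0,"ax":0,"ay":0,"az":0},{"dx":0,"dy":0,"dz":0,"ax":0,"ay":0,"az":0},{"dx":0,"dy":0,"dz":0,"ax":0,"ay":0,"az":0}]'
python3 -c "
from h import *
go(.5218,.0148,.0763)"
```

```text
time: 50.88
tool_pos: [0.5216, 0.0148, 0.2311]
tcp_rot: [2.224, 2.218, 0.0]
wrist_force: [-2.5, 0.6, 6.1]
width: 0.368
grip_force: 30.7
t 50.9 hold [0.5217 0.0149 0.0764] yaw -0.15 tilt [0.0004 0.0001] F [-2.5  0.6  6.1] w 0.368 grip 30.7
d [-0.1  0.1  0.1]
```

```bash
python3 -m jog '[{"dx":0,"dy":0,"dz":0,"ax":0,"ay":0,"az":0},{"dx":0,"dy":0,"dz":0,"ax":0,"ay":0,"az":0},{"dx":0,"dy":0,"dz":0,"ax":0,"ay":0,"az":0},{"dx":0,"dy":0,"dz":0,"ax":0,"ay":0,"az":0},{"dx":0,"dy":0,"dz":0,"ax":0,"ay":0,"az":0},{"dx":0,"dy":0,"dz":-10,"ax":0,"ay":0,"az":0},{"dx":0,"dy":0,"dz":-20,"ax":0,"ay":0,"az":0},{"dx":0,"dy":0,"dz":-30,"ax":0,"ay":0,"az":0},{"dx":0,"dy":0,"dz":-30,"ax":0,"ay":0,"az":0},{"dx":0,"dy":0,"dz":-30,"ax":0,"ay":0,"az":0},{"dx":0,"dy":0,"dz":-30,"ax":0,"ay":0,"az":0},{"dx":-35,"dy":-14,"dz":0,"ax":0,"ay":0,"az":0},{"dx":-35,"dy":-14,"dz":0,"ax":0,"ay":0,"az":0},{"dx":-35,"dy":-14,"dz":0,"ax":0,"ay":0,"az":0},{"dx":-35,"dy":-14,"dz":0,"ax":0,"ay":0,"az":0},{"dx":-35,"dy":-14,"dz":0,"ax":0,"ay":0,"az":0},{"dx":-35,"dy":-14,"dz":0,"ax":0,"ay":0,"az":0},{"dx":-35,"dy":-14,"dz":0,"ax":0,"ay":0,"az":0},{"dx":0,"dy":0,"dz":0,"ax":0,"ay":0,"az":0},{"dx":0,"dy":0,"dz":0,"ax":0,"ay":0,"az":0}]' 0.75 30
python3 -m jog '[{"dx":0,"dy":0,"dz":0,"ax":0,"ay":0,"az":0},{"dx":0,"dy":0,"dz":0,"ax":0,"ay":0,"az":0},{"dx":0,"dy":0,"dz":0,"ax":0,"ay":0,"az":0},{"dx":0,"dy":0,"dz":0,"ax":0,"ay":0,"az":0},{"dx":0,"dy":0,"dz":0,"ax":0,"ay":0,"az":0}]' >/dev/null
python3 -c "
from h import *
c=optics.read_camera('top'); d=optics.read_camera('scene')
A=cv2.resize(c['img'][140:300,80:350,::-1],None,fx=2.9,fy=2.9,interpolation=2)[:300]
im=np.zeros((600,783,3),np.uint8)
im[:300]=A[:300,:783]; B=cv2.resize(d['img'][165:265,215:375,::-1],(480,300),interpolation=2); im[300:,:480]=B
cv2.imwrite('pics/f.png',im)
"
```

```text
time: 52.55
tool_pos: [0.4218, -0.2316, 0.3809]
tcp_rot: [2.229, 2.213, 0.0]
wrist_force: [0.7, 0.4, -0.7]
width: 0.751
grip_force: 0.0
```

View pics/f.png

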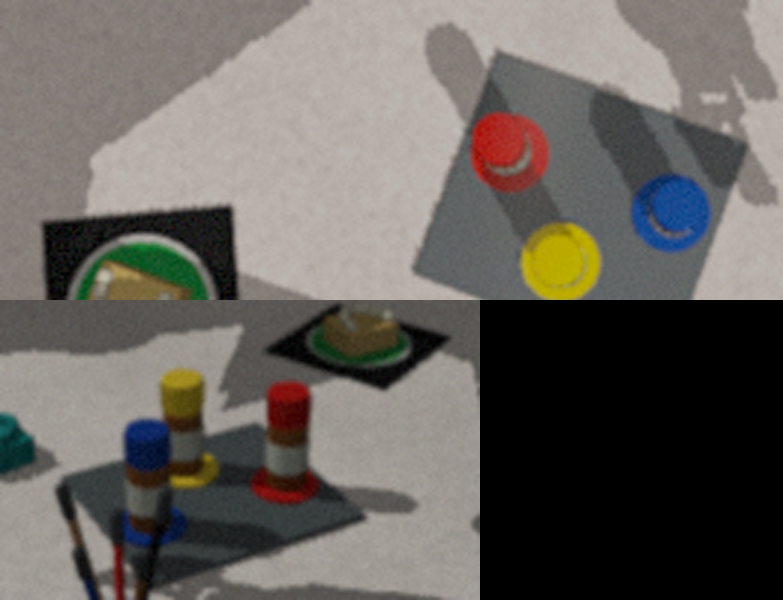

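All three jars stand upright and centred on their own coasters (red (510,150), blue (671,212), yellow (561,260)), and the cast is in the ring with the arm clear. Handing in.

```bash
python3 -c "
from workcell import bot
print(bot.finish_job())"
```

```text
the job is handed in; nothing more can be done
None
```

The job is handed in at about 53 s: the jars were cleared to the tray, then the cast was set teeth up in the white ring (within about 2 mm of the middle), and each jar then went back upright on its own coaster and was released; I never moved near the tumbler, but the final picture shows only its brush tops; no verdict came back.

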